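# Label the posting tubes upward and lock them in the rack

## Robot

A 7-joint arm with a two-finger parallel gripper is mounted at the origin on a cart in front of the work surface, level with it; the furniture and walls round the work are solid. World frame = base frame: x ahead of the robot, y to its left, z up, the work surface at z = 0. Lengths are in m, angles in rad, forces in N, time in s.
With the tool pointing down it reaches from about 0.4 to 0.85 m from the base axis. Payload 10.4 kg.
Tool frame: the origin (TCP) lies midway between the tips of the shut fingers; the grasp point (between the pads) lies 19 mm behind it; x points along the fingers, z is the direction in which the jaws open and shut, and the axes are right-handed (so a half turn about x gives the same grasp; the last joint's range is limited). The gripper opens to 87 mm and grips with 3 to 60 N. Pads are 19 mm wide; open, the fingers measure 117 mm over their backs; the gripper's body (75 mm by 190 mm) begins 51 mm behind the grasp point.
Start: joints at [-1.262, 0.332, -0.065, 1.46, 0.022, 1.35, -0.088], TCP at [0.204, 0.591, 0.223] pointing down, gripper open.
Joint ranges: [-2.6, 2.6], [-0.5, 2.12], [-1.47, 1.34], [0.16, 2.42], [-1.27, 4.41], [0.06, 2.06], [-2.6, 2.6]. Speed limits (rad/s): [2.22, 2.22, 2.79, 2.79, 3.14, 3.14, 3.14].

## Interface

Orientations are given as a unit quaternion [x, y, z, w].
In Python, from bench import read_state, camera, camera_params, close_job gives the robot as it stands.
- The arm moves only by the tool arm_command, never from a script. Its argument "targets" is a list of rows, each a list of 7 numbers: the closure in counts, from 0 (fully open) to 255 (shut), then the shift along the tool's x, y, z in mm, then the turn, a rotation vector about the tool's x, y, z in rad. A call has 1 to 10 rows; each row is the pose to reach, as a shift and turn from the pose commanded when the call began, along the tool's axes at that moment; what a row does not reach only later rows make up. A row lasts 1/10 s, in which the tool goes at most 50 mm and 8.59 degrees, less where a joint would pass 70% of its speed; a pose out of reach is approached as far as the arm can. A call with a gripper value outside its range is refused whole. The fingers move at their own pace and stop on an object; "newtons" is the grip in N (left out, the last holds). Time passes only in rows, so rows that repeat a pose let the fingers close. It gives the time, the measured TCP pose, the force and the opening at its end, in the units of the state.
- read_state(): the state, without advancing time (a new reading comes with each control period).
- camera(name): name is "scene" or "top"; returns the picture (480x640x3 uint8, red, green, blue); there is no depth.
- camera_params(name): a dict with "intrinsics" (3x3 intrinsics, pixels), "dist" ([k1, k2, p1, p2, k3] as OpenCV has them; the pictures are not rectified), "xyz" and "orientation" of the camera in the world. Camera axes: x right, y down, z forward; pixel columns grow to the right and rows downward; lengths in m; the calibration is good to about 2 mm. A picture is of the moment at which its call begins. camera_params takes no time and is no camera call.
- close_job(): hands the job in, once; it reports no verdict.
The state is a dict: "time": time; "joint_positions": joint angles; "joint_vel": joint speeds; "joint_torque": joint torques, N m; "ee_pos": TCP position; "eef_rot": TCP orientation; "ft_force": force on the tool from outside, world axes, zero at the start; "torque": the same for the moment, N m; "width": finger opening in m.
Only numpy, scipy, OpenCV 4.12 (cv2) and the standard library are available. Lean on these libraries where they do the work, as an engineer would, in place of code of your own. Each camera call takes 0.05 s, during which the arm holds its last target.

## Task

Get the small posting tubes lying on the desk ready for reading: lift the hold-down frame of the wooden rack upright to release it, roll each tube on the desk until its white label faces up, and lay each one, label up, in a trough of the rack between its end stops, one tube to a trough, any trough. When all the tubes present are in, with the frame still up, push the frame right down again to lock them, and do not knock over the glue stick.

Things in the scene. Friction and masses are not known exactly. Their poses are not given: they have to be found in the camera images.
- tube_0: posting tube (two or three are present, else None): brown card cylinder, 40 mm across, 100 mm long, black end plugs, 60 g. Origin mid-axis, 20 mm above the desk as it lies; x along the axis, z out through the middle of its white label (62 mm long, 70 deg round): z up = label up. Smooth (friction about 0.6): pushed sideways it rolls without slip, 20 mm per rad, with some resistance, and stays where left
- tube_1: posting tube (two or three are present, else None): brown card cylinder, 40 mm across, 100 mm long, black end plugs, 60 g. Origin mid-axis, 20 mm above the desk as it lies; x along the axis, z out through the middle of its white label (62 mm long, 70 deg round): z up = label up. Smooth (friction about 0.6): pushed sideways it rolls without slip, 20 mm per rad, with some resistance, and stays where left
- tube_2: posting tube (two or three are present, else None): brown card cylinder, 40 mm across, 100 mm long, black end plugs, 60 g. Origin mid-axis, 20 mm above the desk as it lies; x along the axis, z out through the middle of its white label (62 mm long, 70 deg round): z up = label up. Smooth (friction about 0.6): pushed sideways it rolls without slip, 20 mm per rad, with some resistance, and stays where left
- tube_3: posting tube (two or three are present, else None): brown card cylinder, 40 mm across, 100 mm long, black end plugs, 60 g. Origin mid-axis, 20 mm above the desk as it lies; x along the axis, z out through the middle of its white label (62 mm long, 70 deg round): z up = label up. Smooth (friction about 0.6): pushed sideways it rolls without slip, 20 mm per rad, with some resistance, and stays where left
- rack: wooden rack 150 x 340 mm fixed to the desk, origin under its centre at desk height; three V troughs run along its x axis, 105 mm apart along y; x points to the hinge side, away from the robot. Base top 8 mm up. Dowels 8 mm thick, 45 mm high, 36 mm either side of each trough's middle, at x = +-42 mm; hinge posts, 10 mm wide and 68 mm high at x = 85 mm, y = +-173 mm
- trough_right (a point): point on the axis of a tube lying seated and centred in the right-hand (rack y = -105 mm) trough, 34.4 mm above the desk; axes as the rack's. Trough: V of two slats sloping 35 degrees, 120 mm long along x, upper slat edges 17 mm either side of the middle and 22 mm above the desk; it is closed by end stops 30 mm wide and 29 mm high whose inner faces are 60 mm from this point, so a tube has 10 mm play each way
- trough_middle (a point): point on the axis of a tube lying seated and centred in the middle trough, 34.4 mm above the desk; axes as the rack's. Trough: V of two slats sloping 35 degrees, 120 mm long along x, upper slat edges 17 mm either side of the middle and 22 mm above the desk; it is closed by end stops 30 mm wide and 29 mm high whose inner faces are 60 mm from this point, so a tube has 10 mm play each way
- trough_left (a point): point on the axis of a tube lying seated and centred in the left-hand (rack y = +105 mm) trough, 34.4 mm above the desk; axes as the rack's. Trough: V of two slats sloping 35 degrees, 120 mm long along x, upper slat edges 17 mm either side of the middle and 22 mm above the desk; it is closed by end stops 30 mm wide and 29 mm high whose inner faces are 60 mm from this point, so a tube has 10 mm play each way
- frame (a joint): hinge of the hold-down frame about the rack's y axis, rad: 0 = down, level (locked; middle bar 3 mm above seated tubes), 1.57 = upright (released), 1.8 = end stop. Stiff: stays where it is left, 1 to 2 N at the grip moves it. The frame is a rectangle of 6 mm steel bar, 326 mm wide: side arms, a middle bar 85 mm and a front bar 185 mm from the hinge
- frame_grip (a point): middle of the rubber sleeve (12 mm thick, 80 mm long, along the rack's y axis) on the frame's front bar, where to pinch, lift or push it; 185 mm from the hinge line; its frame turns with the frame
- frame_hinge (a point): on the hinge line in the middle of the rack's width: rack x = 85 mm, 60 mm above the desk; down, the frame reaches from here to rack x = -100 mm, with open space below its front bar
- eraser: small eraser lying among the tubes, 19 x 43 x 12 mm, loose, origin under its centre; a bystander
- glue_stick: upright glue stick, 26 mm across, 93 mm high, loose, origin under its base; a bystander
Not all that is in view belongs to the job. What is shaped like the tube_0 but green or purple is not meant.

How it is judged:
On the way, in this order (a step that is already met when the one before it is completed fails the run):
1. the hold-down frame is lifted about upright (above 1.2 rad) (value of joint frame above 1.2 rad), for 0.2 s.
2. every tube present lies in a trough, label up, with the frame still up (((horizontal distance between tube_0 and trough_right below 0.02 m and z of tube_0 in the frame of trough_right between -0.005 and 0.005 m) or (horizontal distance between tube_0 and trough_middle below 0.02 m and z of tube_0 in the frame of trough_middle between -0.005 and 0.005 m) or (horizontal distance between tube_0 and trough_left below 0.02 m and z of tube_0 in the frame of trough_left between -0.005 and 0.005 m)) and angle between the x axis of each of tube_0, tube_1, tube_2, tube_3 and the x axis of rack, either way round below 0.15 rad and angle between each of tube_0, tube_1, tube_2, tube_3's own z axis and vertical below 0.4 rad and linear speed of each of tube_0, tube_1, tube_2, tube_3 below 0.02 m/s and ((horizontal distance between tube_1 and trough_right below 0.02 m and z of tube_1 in the frame of trough_right between -0.005 and 0.005 m) or (horizontal distance between tube_1 and trough_middle below 0.02 m and z of tube_1 in the frame of trough_middle between -0.005 and 0.005 m) or (horizontal distance between tube_1 and trough_left below 0.02 m and z of tube_1 in the frame of trough_left between -0.005 and 0.005 m)) and ((horizontal distance between tube_2 and trough_right below 0.02 m and z of tube_2 in the frame of trough_right between -0.005 and 0.005 m) or (horizontal distance between tube_2 and trough_middle below 0.02 m and z of tube_2 in the frame of trough_middle between -0.005 and 0.005 m) or (horizontal distance between tube_2 and trough_left below 0.02 m and z of tube_2 in the frame of trough_left between -0.005 and 0.005 m)) and ((horizontal distance between tube_3 and trough_right below 0.02 m and z of tube_3 in the frame of trough_right between -0.005 and 0.005 m) or (horizontal distance between tube_3 and trough_middle below 0.02 m and z of tube_3 in the frame of trough_middle between -0.005 and 0.005 m) or (horizontal distance between tube_3 and trough_left below 0.02 m and z of tube_3 in the frame of trough_left between -0.005 and 0.005 m)) and value of joint frame above 0.9 rad), for 0.2 s.
3. the frame is pushed down to lock (value of joint frame below 0.07 rad), for 0.2 s.
At the end, for the whole second after the job is handed in: every tube present lies seated at rest in a trough (centred within 20 mm along it, axis within 5 mm of its height), label up within 0.4 rad, and the frame is down (below 0.07 rad) (((horizontal distance between tube_0 and trough_right below 0.02 m and z of tube_0 in the frame of trough_right between -0.005 and 0.005 m) or (horizontal distance between tube_0 and trough_middle below 0.02 m and z of tube_0 in the frame of trough_middle between -0.005 and 0.005 m) or (horizontal distance between tube_0 and trough_left below 0.02 m and z of tube_0 in the frame of trough_left between -0.005 and 0.005 m)) and angle between the x axis of each of tube_0, tube_1, tube_2, tube_3 and the x axis of rack, either way round below 0.15 rad and angle between each of tube_0, tube_1, tube_2, tube_3's own z axis and vertical below 0.4 rad and linear speed of each of tube_0, tube_1, tube_2, tube_3 below 0.02 m/s and ((horizontal distance between tube_1 and trough_right below 0.02 m and z of tube_1 in the frame of trough_right between -0.005 and 0.005 m) or (horizontal distance between tube_1 and trough_middle below 0.02 m and z of tube_1 in the frame of trough_middle between -0.005 and 0.005 m) or (horizontal distance between tube_1 and trough_left below 0.02 m and z of tube_1 in the frame of trough_left between -0.005 and 0.005 m)) and ((horizontal distance between tube_2 and trough_right below 0.02 m and z of tube_2 in the frame of trough_right between -0.005 and 0.005 m) or (horizontal distance between tube_2 and trough_middle below 0.02 m and z of tube_2 in the frame of trough_middle between -0.005 and 0.005 m) or (horizontal distance between tube_2 and trough_left below 0.02 m and z of tube_2 in the frame of trough_left between -0.005 and 0.005 m)) and ((horizontal distance between tube_3 and trough_right below 0.02 m and z of tube_3 in the frame of trough_right between -0.005 and 0.005 m) or (horizontal distance between tube_3 and trough_middle below 0.02 m and z of tube_3 in the frame of trough_middle between -0.005 and 0.005 m) or (horizontal distance between tube_3 and trough_left below 0.02 m and z of tube_3 in the frame of trough_left between -0.005 and 0.005 m)) and value of joint frame below 0.07 rad and velocity of joint frame between -0.05 and 0.05 rad/s); the robot touches nothing.
It fails at once if the glue stick is knocked over (angle between glue_stick's own z axis and vertical above 0.8 rad).
Of tube_0, tube_1, tube_2, tube_3 only 2 to 3 are there at a start; the rules pass over those that are not, and their reading is None.
At some moment in a run one of tube_0, tube_1, tube_2, tube_3 may be knocked a few centimetres aside while the robot is not near it.
Once in a run the grip may slacken for a moment while it holds something.
It also fails if it takes over 210 s, if anything falls off the work surface, if the arm or the gripper's body presses on something with over 40 N, if the wrist force passes 120 N, or if a joint passes its speed limit or range.

## Working session

There is one attempt and no reset: what is moved stays moved. The work goes in short steps, Python scripts to look and compute and a tool call to move; the robot and the scene stay as the last step left them, time stands still between calls to the robot, and variables do not carry over. Pictures are saved under pics/ and viewed, and the job is handed in when it is done.

Besides the shell and the picture viewer there is one more tool, called after "Request:" as name([rows], argument=value, ...), one row to a line, values as JSON. arm_command: Moves the arm, as the interface text tells. Its arguments: {"type":"object","properties":{"targets":{"type":"array"},"newtons":{"type":"number"}},"required":["targets"]}

```bash
mkdir -p pics; ls; python3 - <<'E'
from bench import *
import cv2
print(read_state())
for n in("scene","top"):
    print(n,camera_params(n))
    cv2.imwrite(f"pics/{n}0.png",camera(n)[:,:,::-1])
E
```

```text
pics
{'time': 0.0, 'joint_positions': array([-1.26156343,  0.33291456, -0.06474616,  1.46092455,  0.02162866,
        1.34993215, -0.08853114]), 'joint_vel': array([-0.00150479, -0.00045503, -0.00086132, -0.0017814 ,  0.00075518,
       -0.00110056,  0.00054235]), 'joint_torque': array([ 1.25726005e-03, -6.23262835e+01,  2.54931499e-02, -3.89881039e+01,
       -6.11480023e-02,  3.99701810e-02,  1.31167017e-04]), 'ee_pos': array([0.20347132, 0.59053576, 0.22173543]), 'eef_rot': array([-0.41089396,  0.57611269,  0.41023967,  0.57529448]), 'ft_force': array([ 0.17489368, -0.67117365, -0.04857113]), 'torque': array([0.03706546, 0.03373029, 0.05561427]), 'width': 0.08733576274006935}
scene {'intrinsics': array([[488.03960892,   0.        , 320.12974294],
       [  0.        , 488.03960892, 243.02511599],
       [  0.        ,   0.        ,   1.        ]]), 'dist': array([-0.01808733,  0.        ,  0.        ,  0.        ,  0.        ]), 'xyz': array([ 0.63946443, -0.9595695 ,  0.78689983]), 'orientation': array([ 0.88889197,  0.03950742, -0.01209256, -0.45624992])}
top {'intrinsics': array([[601.46576906,   0.        , 321.43076593],
       [  0.        , 601.46576906, 235.19191858],
       [  0.        ,   0.        ,   1.        ]]), 'dist': array([-0.02111163,  0.        ,  0.        ,  0.        ,  0.        ]), 'xyz': array([0.2685645 , 0.04054689, 1.46793347]), 'orientation': array([ 0.71311557, -0.69370867,  0.07145568, -0.07161388])}
```

View pics/scene0.png

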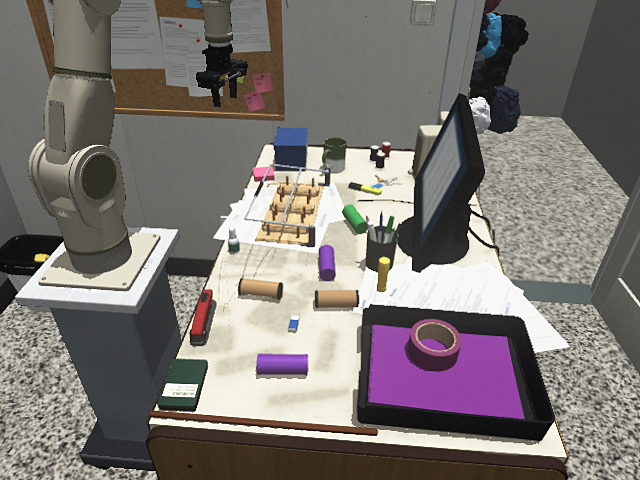

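View pics/top0.png

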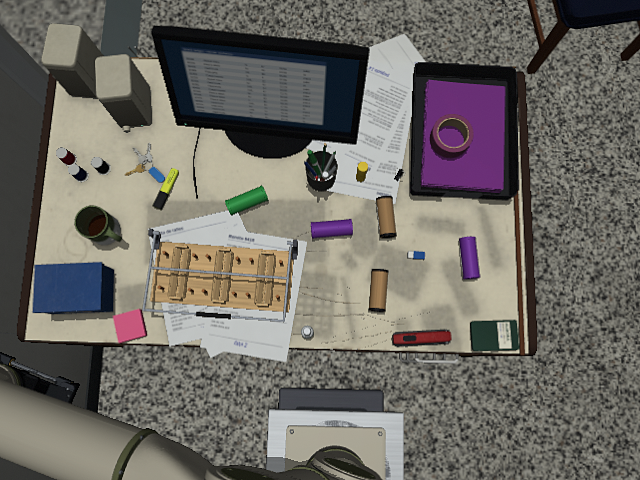

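```bash
cat > h.py <<'E'
from bench import *
import cv2,numpy as np
from scipy.spatial.transform import Rotation as R
def cp(n):
    p=camera_params(n);Rm=R.from_quat(p['orientation']).as_matrix();return p['intrinsics'],p['dist'],p['xyz'],Rm
def proj(n,P):
    K,d,c,Rm=cp(n);P=np.atleast_2d(np.array(P,float));
    rv=cv2.Rodrigues(Rm.T)[0];return cv2.projectPoints(P,rv,-Rm.T@c,K,d)[0].reshape(-1,2)
def unproj(n,uv,z=0):
    K,d,c,Rm=cp(n);uv=np.array(uv,float).reshape(-1,1,2)
    q=cv2.undistortPoints(uv,K,d).reshape(-1,2);r=np.c_[q,np.ones(len(q))]@Rm.T
    return c+r*((z-c[2])/r[:,2])[:,None]
def snap(n,f,box=None,s=1):
    im=camera(n)[:,:,::-1]
    if box: u0,v0,u1,v1=box;im=im[v0:v1,u0:u1]
    if s!=1: im=cv2.resize(im,None,fx=s,fy=s,interpolation=cv2.INTER_CUBIC)
    cv2.imwrite('pics/'+f,im)
E
python3 - <<'E'
from h import *
im=cv2.imread('pics/top0.png')
cv2.imwrite('pics/a.png',cv2.resize(im[220:350,130:330],None,fx=4,fy=4,interpolation=cv2.INTER_CUBIC))
cv2.imwrite('pics/b.png',cv2.resize(im[150:350,290:490],None,fx=3,fy=3,interpolation=cv2.INTER_CUBIC))
im=cv2.imread('pics/scene0.png')
cv2.imwrite('pics/c.png',cv2.resize(im[180:400,210:410],None,fx=2.7,fy=2.7,interpolation=cv2.INTER_CUBIC))
E
```

```text
(no output)
```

View pics/a.png

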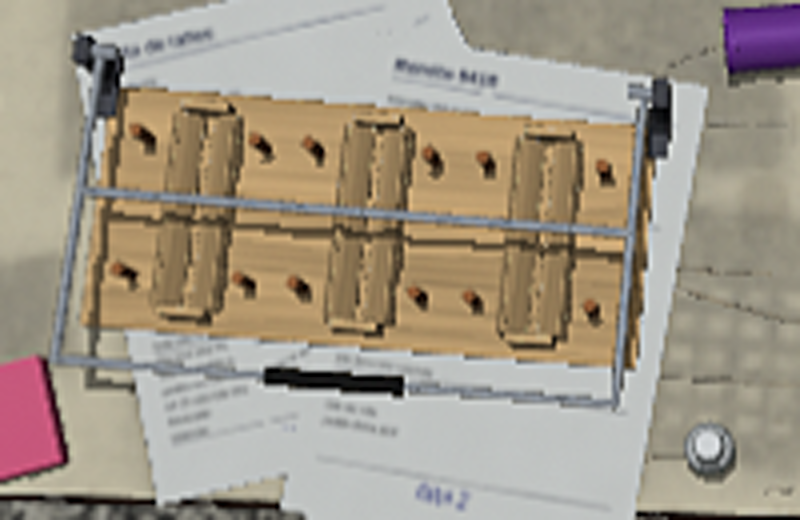

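View pics/b.png

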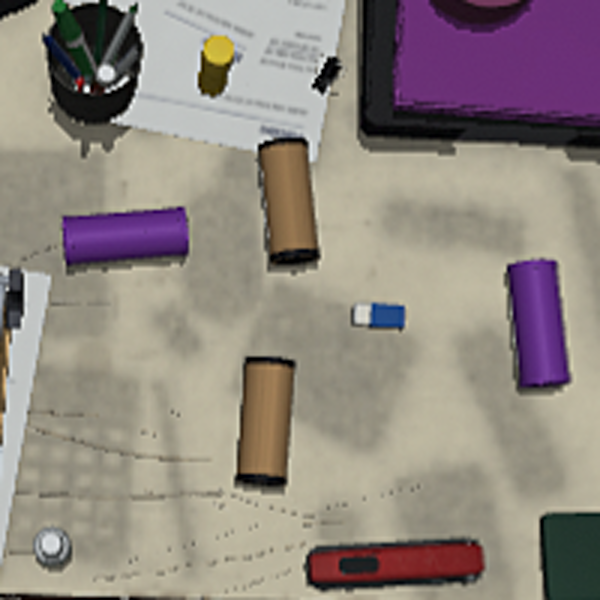

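View pics/c.png

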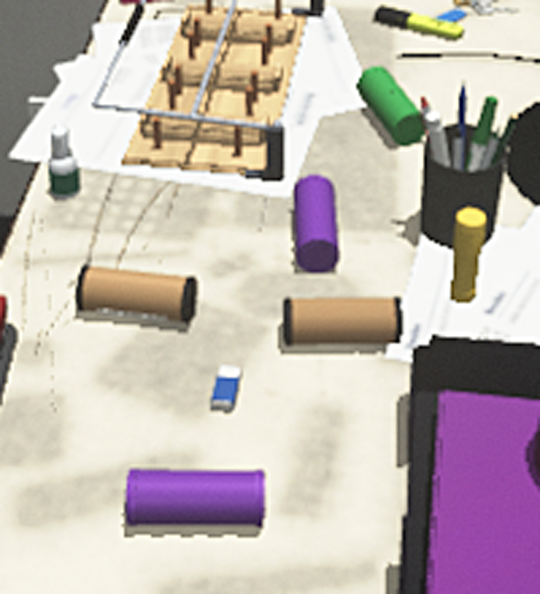

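```bash
python3 - <<'E'
from h import *
from scipy.optimize import least_squares
pt=np.array([[120,90],[82,325],[632,368],[650,125],[88,190],[628,233],[55,360],[612,404],[335,382]])/4+[130,220]
M=np.array([[.075,.17,.008],[-.075,.17,.008],[-.075,-.17,.008],[.075,-.17,.008],[0,.163,.06],[0,-.163,.06],[-.1,.163,.06],[-.1,-.163,.06],[-.1,0,.06]])
W=lambda p:np.c_[M[:,:2]@np.array([[np.cos(p[2]),np.sin(p[2])],[-np.sin(p[2]),np.cos(p[2])]])+p[:2],M[:,2]]
s=least_squares(lambda p:(proj('top',W(p))-pt).ravel(),[.5,.2,0],loss='soft_l1')
print(s.x,(proj('top',W(s.x))-pt).round(1).tolist())
p=s.x;c,si=np.cos(p[2]),np.sin(p[2])
for n,q in dict(hinge=(.085,0),grip=(-.1,0),tr=(0,-.105),tm=(0,0),tl=(0,.105)).items(): print(n,p[0]+c*q[0]-si*q[1],p[1]+si*q[0]+c*q[1])
# tubes: end centres in b.png /3+(290,150)
b=lambda l:np.array(l)/3+[290,150]
A=unproj('top',b([[284,144],[294,256]]),.02);B=unproj('top',b([[270,359],[261,482]]),.02)
for q in(A,B): print('tube',q.mean(0),np.linalg.norm(q[0]-q[1]),np.arctan2(*(q[0]-q[1])[1::-1]))
print('yellow top',unproj('top',b([[219,48]]),.093),'base',unproj('top',b([[212,86]]),0))
print('white',unproj('top',b([[52,546]]),.05))
Z=np.array([[320,185],[0,0]])
print('eraser',unproj('top',b([[378,316]]),.01))
print('green', unproj('top',[[247,200]],.02),'purple',unproj('top',[[332,228]],.02))
E
```

```text
[ 0.45987224  0.28515529 -0.04980493] [[-2.9, -1.8], [-1.5, -0.0], [0.6, 0.2], [1.4, -0.0], [-1.9, 0.2], [0.3, 0.2], [0.6, 0.0], [0.5, 0.1], [0.0, 0.1]]
hinge 0.5447668402319037 0.2809236260421843
grip 0.3599962418847726 0.290133728454381
tr 0.45464488556819127 0.18028549565617324
tm 0.45987224099132995 0.28515529471805845
tl 0.46509959641446863 0.39002509377994365
tube [ 0.6176441  -0.11426633  0.02      ] 0.09512433074875117 0.0923405187616696
tube [ 0.43483069 -0.0964471   0.02      ] 0.09962897777937972 -0.06419875737309694
yellow top [[ 0.72272464 -0.05000661  0.093     ]] base [[ 0.71959162 -0.05064271  0.        ]]
white [[0.32873282 0.07143952 0.05      ]]
eraser [[ 0.52404953 -0.18892658  0.01      ]]
green [[0.65026822 0.23251544 0.02      ]] purple [[0.58488927 0.01944356 0.02      ]]
```

```bash
cat >> h.py <<'E'
def ori(yaw,flip=0):
    # tool x down, tool z (jaws) along world yaw
    x=np.array([0,0,-1.]);z=np.array([np.cos(yaw),np.sin(yaw),0]);y=np.cross(z,x)
    return np.c_[x,y,z]
def plan(pos,yaw=None,P0=None,R0=None):
    s=read_state();p=s['ee_pos'] if P0 is None else np.array(P0);Rm=R.from_quat(s['eef_rot']).as_matrix() if R0 is None else R0
    d=Rm.T@(np.array(pos)-p)*1000
    out=[]
    for k in([0] if yaw is None else [0,np.pi]):
        rv=np.zeros(3) if yaw is None else R.from_matrix(Rm.T@ori(yaw+k)).as_rotvec()
        out.append((np.linalg.norm(rv),d.round(1).tolist(),rv.round(3).tolist()))
    for o in sorted(out): print(o)
def st():
    s=read_state();Rm=R.from_quat(s['eef_rot']).as_matrix()
    print('t',round(s['time'],2),'p',s['ee_pos'].round(4),'w',round(s['width'],4),'F',s['ft_force'].round(1),'q',s['joint_positions'].round(2),'x',Rm[:,0].round(3),'z',Rm[:,2].round(3))
E
python3 - <<'E'
from h import *
st();plan([.36,.290,.20],-.05)
E
```

```text
t 0.1 p [0.2035 0.5906 0.2219] w 0.0873 F [ 0.2  0.1 -0.6] q [-1.26  0.33 -0.06  1.46  0.02  1.35 -0.09] x [-0.    -0.001 -1.   ] z [ 0.326  0.945 -0.001]
(np.float64(1.2889666609934627), [22.2, -245.9, -233.2], [1.289, -0.001, 0.001])
(np.float64(1.8526267566363672), [22.2, -245.9, -233.2], [-1.853, -0.001, -0.001])
```

Request:
arm_command([
  [0,22,-246,-233,1.289,0,0],
  [0,22,-246,-233,1.289,0,0],
  [0,22,-246,-233,1.289,0,0],
  [0,22,-246,-233,1.289,0,0],
  [0,22,-246,-233,1.289,0,0],
  [0,22,-246,-233,1.289,0,0],
  [0,22,-246,-233,1.289,0,0],
  [0,22,-246,-233,1.289,0,0],
  [0,22,-246,-233,1.289,0,0],
  [0,22,-246,-233,1.289,0,0],
], newtons=20)

```text
time: 1.1
ee_pos: [0.3602, 0.2902, 0.2004]
eef_rot: [0.018, 0.707, -0.018, 0.707]
ft_force: [-0.9, -0.2, -0.6]
width: 0.0873
```

```bash
python3 - <<'E'
from h import *
st();plan([.36,.290,.20],-.05);plan([.36,.290,.045],-.05)
snap('top','d.png'); snap('scene','e.png')
E
```

```text
t 1.1 p [0.3602 0.2902 0.2004] w 0.0873 F [-0.9 -0.2 -0.6] q [-0.98 -0.02  0.2   1.91  0.    1.25 -0.83] x [-0. -0. -1.] z [ 0.999 -0.052 -0.   ]
(np.float64(0.0019706190785836104), [0.4, -0.2, -0.2], [-0.002, -0.0, 0.0])
(np.float64(3.1396482678525817), [0.4, -0.2, -0.2], [3.14, 0.0, 0.0])
(np.float64(0.0019706190785836104), [155.4, -0.2, -0.2], [-0.002, -0.0, 0.0])
(np.float64(3.1396482678525817), [155.4, -0.2, -0.2], [3.14, 0.0, 0.0])
```

View pics/d.png

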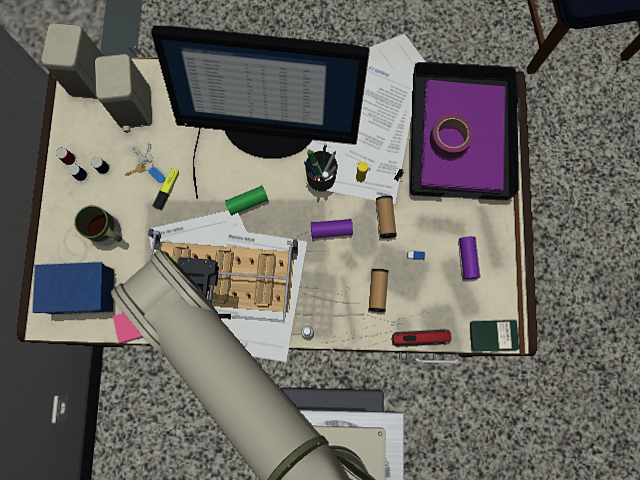

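Request:
arm_command([
  [110,50,0,0,0,0,0],
  [110,100,0,0,0,0,0],
  [110,130,0,0,0,0,0],
  [110,155,0,0,0,0,0],
  [110,157,0,0,0,0,0],
  [255,157,0,0,0,0,0],
  [255,157,0,0,0,0,0],
  [255,157,0,0,0,0,0],
  [255,157,0,0,0,0,0],
  [255,157,0,0,0,0,0],
], newtons=15)

```text
time: 2.2
ee_pos: [0.3605, 0.2908, 0.0442]
eef_rot: [0.018, 0.707, -0.017, 0.707]
ft_force: [-0.1, 0.2, -0.1]
width: 0.0175
```

```bash
python3 - <<'E'
from h import *
st();snap('scene','f.png',(200,120,400,270),4)
E
```

```text
t 2.2 p [0.3605 0.2908 0.0442] w 0.0175 F [-0.1  0.2 -0.1] q [-0.97  0.17  0.21  2.08 -0.04  0.9  -0.79] x [ 0.001  0.001 -1.   ] z [ 0.999 -0.05   0.001]
```

View pics/f.png

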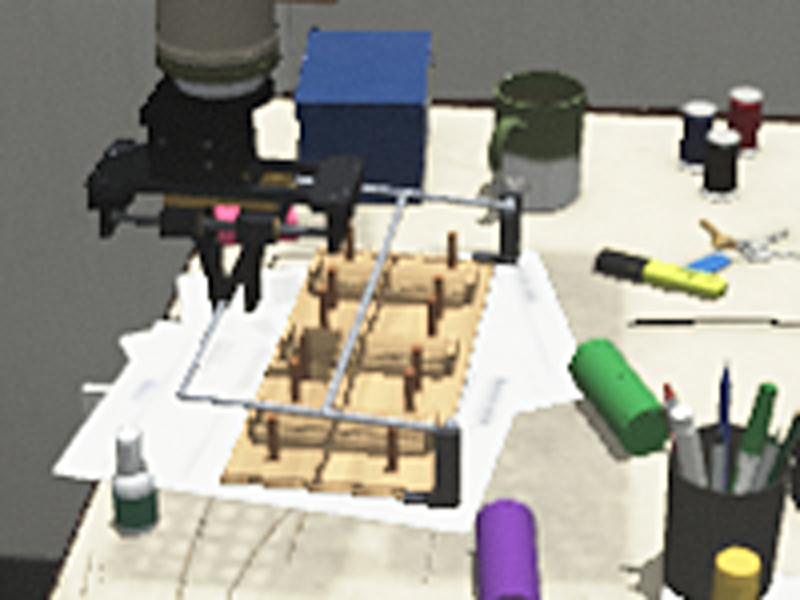

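Closing still under way; continue and check it stops at about 12 mm.

Request:
arm_command([
  [255,0,0,0,0,0,0],
  [255,0,0,0,0,0,0],
  [255,0,0,0,0,0,0],
], newtons=15)

```text
time: 2.55
ee_pos: [0.3621, 0.2907, 0.0443]
eef_rot: [0.018, 0.706, -0.017, 0.708]
ft_force: [6.1, 0.3, -0.0]
width: 0.0107
```

```bash
python3 - <<'E'
from h import *
st()
s=read_state();p=s['ee_pos'];Rm=R.from_quat(s['eef_rot']).as_matrix()
ex=np.array([np.cos(-.05),np.sin(-.05),0])
for th in [.1,.25,.4,.55,.7,.85,1,1.15,1.3,1.45,1.6,1.62]:
    d=.185*((1-np.cos(th))*ex+np.array([0,0,np.sin(th)]));print(th,(Rm.T@d*1000).round(0))
E
```

```text
t 2.55 p [0.3621 0.2907 0.0443] w 0.0107 F [ 6.1  0.3 -0. ] q [-0.97  0.17  0.21  2.08 -0.04  0.9  -0.79] x [ 0.003  0.001 -1.   ] z [ 0.999 -0.051  0.003]
0.1 [-18.   0.   1.]
0.25 [-46.   0.   6.]
0.4 [-72.   0.  15.]
0.55 [-97.   0.  28.]
0.7 [-119.    0.   44.]
0.85 [-139.    0.   63.]
1 [-155.    0.   85.]
1.15 [-169.    0.  110.]
1.3 [-178.    0.  136.]
1.45 [-183.    0.  163.]
1.6 [-184.    0.  191.]
1.62 [-184.    0.  195.]
```

Request:
arm_command([
  [255,-18,0,3,0,0,0],
  [255,-46,0,8,0,0,0],
  [255,-72,0,18,0,0,0],
  [255,-97,0,31,0,0,0],
  [255,-119,0,47,0,0,0],
])

```text
time: 3.05
ee_pos: [0.4125, 0.2866, 0.1634]
eef_rot: [0.019, 0.704, -0.018, 0.71]
ft_force: [18.0, -0.5, -20.4]
width: 0.0109
```

```bash
python3 - <<'E'
from h import *
st();snap('scene','g.png',(200,120,400,270),3)
E
```

```text
t 3.05 p [0.4125 0.2866 0.1634] w 0.0109 F [ 18.   -0.5 -20.4] q [-0.94  0.09  0.25  1.88 -0.02  1.17 -0.73] x [ 0.009  0.001 -1.   ] z [ 0.999 -0.053  0.009]
```

View pics/g.png

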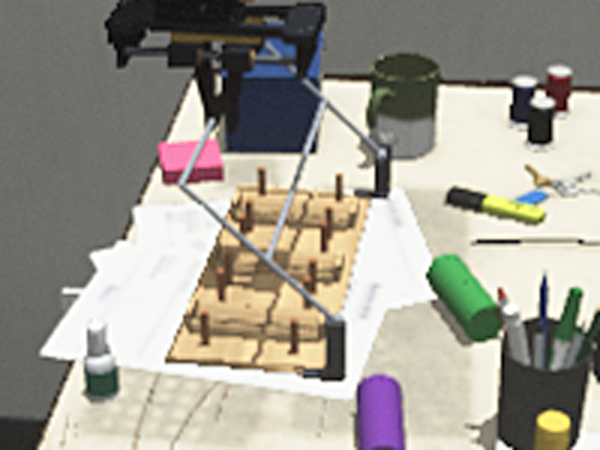

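Request:
arm_command([
  [255,-15,0,23,0,0,0],
  [255,-31,0,44,0,0,0],
  [255,-45,0,68,0,0,0],
  [255,-54,0,93,0,0,0],
])

```text
time: 3.5
ee_pos: [0.5005, 0.2823, 0.2159]
eef_rot: [0.017, 0.707, -0.019, 0.706]
ft_force: [1.1, -0.6, -13.9]
width: 0.0109
```

Request:
arm_command([
  [255,-2,0,27,0,0,0],
  [255,-2,0,54,0,0,0],
  [255,-1,0,60,0,0,0],
  [255,-1,0,60,0,0,0],
])

```text
time: 3.9
ee_pos: [0.5625, 0.2793, 0.2189]
eef_rot: [0.019, 0.706, -0.019, 0.708]
ft_force: [0.6, -4.3, 10.2]
width: 0.0105
```

```bash
python3 - <<'E'
from h import *
st();snap('scene','i.png',(200,80,400,270),3)
E
```

```text
t 3.9 p [0.5625 0.2793 0.2189] w 0.0105 F [ 0.6 -4.3 10.2] q [-0.79  0.34  0.33  1.48 -0.11  1.34 -0.5 ] x [ 0.003 -0.    -1.   ] z [ 0.999 -0.052  0.003]
```

View pics/i.png

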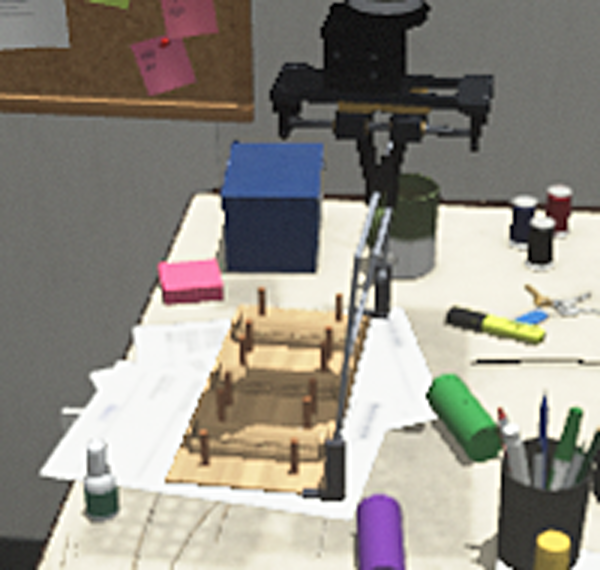

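Request:
arm_command([
  [160,0,0,0,0,0,0],
  [140,0,0,0,0,0,0],
  [120,0,0,0,0,0,0],
  [120,-20,0,0,0,0,0],
  [120,-60,0,0,0,0,0],
  [120,-80,0,0,0,0,0],
])

```text
time: 4.55
ee_pos: [0.5602, 0.2809, 0.3004]
eef_rot: [0.018, 0.706, -0.017, 0.708]
ft_force: [0.5, -0.1, -0.5]
width: 0.0443
```

```bash
python3 - <<'E'
from h import *
st();snap('scene','j.png',(200,60,400,270),3);snap('top','k.png')
plan([.435,-.10,.2],-.064+np.pi/2)
E
```

```text
t 4.55 p [0.5602 0.2809 0.3004] w 0.0443 F [ 0.5 -0.1 -0.5] q [-0.8   0.31  0.34  1.35 -0.1   1.5  -0.51] x [ 0.002  0.002 -1.   ] z [ 0.999 -0.05   0.002]
(np.float64(1.5564272213051122), [99.2, -387.3, -107.2], [-1.556, 0.006, 0.001])
(np.float64(1.5851781822760147), [99.2, -387.3, -107.2], [1.585, 0.001, -0.006])
```

View pics/j.png

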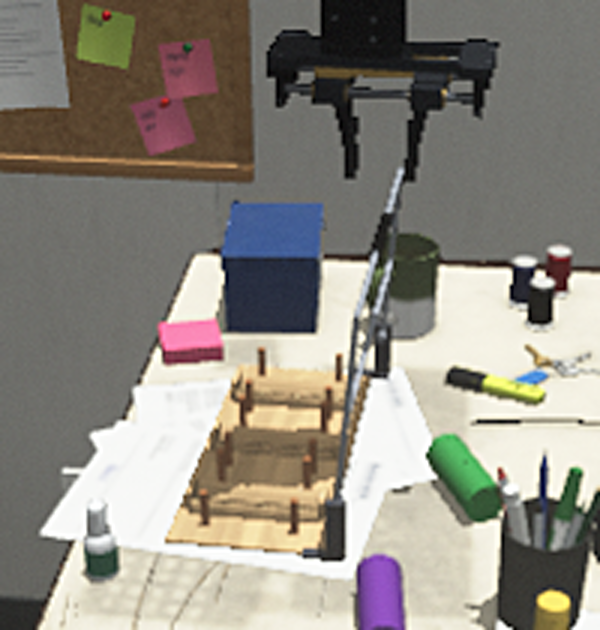

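View pics/k.png

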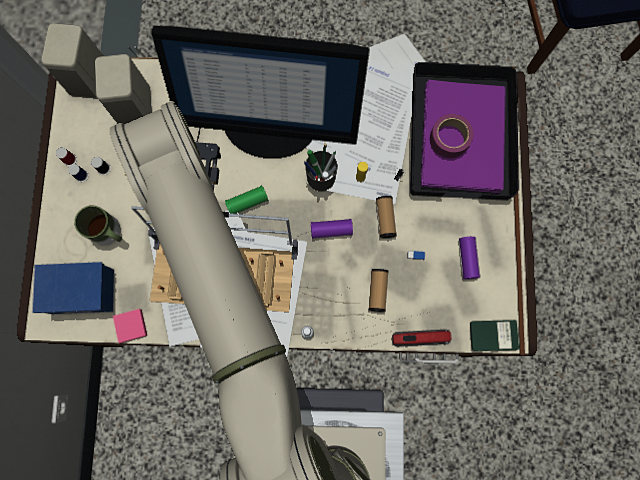

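Request:
arm_command([
  [0,0,-387,-107,-1.556,0,0],
  [0,0,-387,-107,-1.556,0,0],
  [0,0,-387,-107,-1.556,0,0],
  [0,0,-387,-107,-1.556,0,0],
  [0,0,-387,-107,-1.556,0,0],
  [0,0,-387,-107,-1.556,0,0],
  [0,100,-387,-107,-1.556,0,0],
  [0,100,-387,-107,-1.556,0,0],
  [0,100,-387,-107,-1.556,0,0],
  [0,100,-387,-107,-1.556,0,0],
])

```text
time: 5.65
ee_pos: [0.4297, -0.104, 0.1932]
eef_rot: [-0.467, 0.532, 0.47, 0.528]
ft_force: [0.9, 1.5, 1.0]
width: 0.0871
```

Request:
arm_command([
  [0,0,0,0,-0.12,0,0],
  [0,0,0,0,0,0,0],
])

```text
time: 5.85
ee_pos: [0.433, -0.1005, 0.1965]
eef_rot: [-0.47, 0.528, 0.471, 0.528]
ft_force: [0.3, 0.4, -0.1]
width: 0.0868
```

```bash
python3 - <<'E'
from h import *
st()
plan([.435,-.10,.006],-.064+np.pi/2)
E
```

```text
t 5.85 p [ 0.433  -0.1005  0.1965] w 0.0868 F [ 0.3  0.4 -0.1] q [-0.49 -0.1   0.59  1.97  0.06  1.25  1.54] x [-0.002  0.    -1.   ] z [0.116 0.993 0.   ]
(np.float64(0.052096531344187104), [190.5, -2.2, 0.7], [-0.052, 0.0, -0.002])
(np.float64(3.0895183634744705), [190.5, -2.2, 0.7], [3.09, -0.002, -0.0])
```

Request:
arm_command([
  [0,50,-2,4,-0.052,0,0],
  [0,100,-2,4,-0.052,0,0],
  [0,150,-2,4,-0.052,0,0],
  [0,180,-2,4,-0.052,0,0],
  [0,191,-2,4,-0.052,0,0],
  [0,191,-2,4,-0.052,0,0],
])

```text
time: 6.45
ee_pos: [0.435, -0.0969, 0.0054]
eef_rot: [-0.481, 0.519, 0.482, 0.517]
ft_force: [0.6, -0.3, 0.4]
width: 0.0871
```

```bash
python3 - <<'E'
from h import *
st()
snap('scene','l.png',(200,230,420,400),3.5);snap('top','m.png',(290,150,490,350),3)
E
```

```text
t 6.45 p [ 0.435  -0.0969  0.0054] w 0.0871 F [ 0.6 -0.3  0.4] q [-0.45  0.23  0.61  2.16 -0.18  0.8   1.78] x [-0.003 -0.001 -1.   ] z [ 0.072  0.997 -0.001]
```

View pics/l.png

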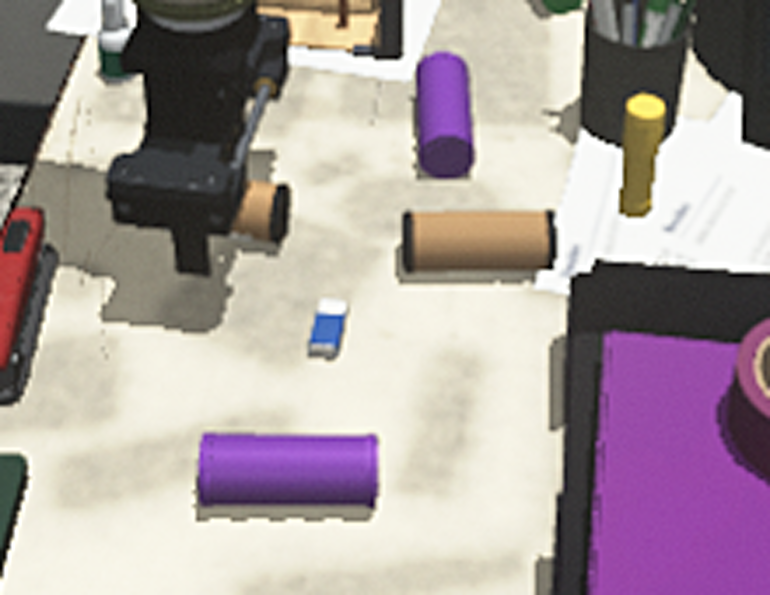

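View pics/m.png

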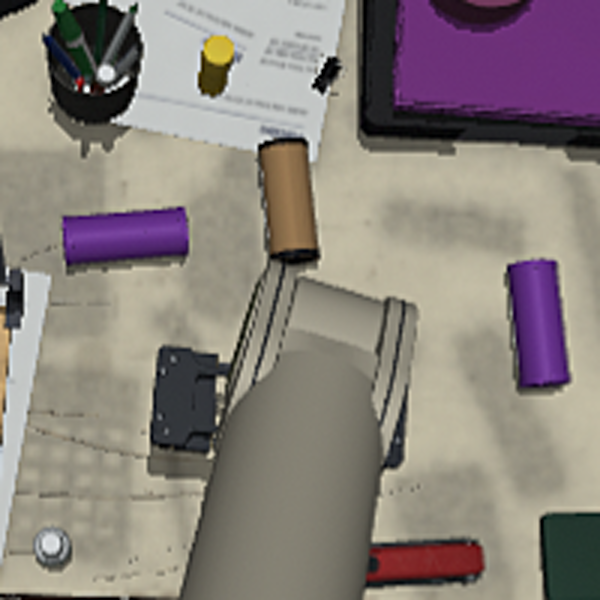

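Request:
arm_command([
  [0,0,0,-18,0,0,0],
  [0,0,0,-28,0,0,0],
  [0,0,0,-38,0,0,0],
  [0,0,0,-48,0,0,0],
  [0,0,0,-58,0,0,0],
  [0,0,0,-66,0,0,0],
  [0,0,0,-71,0,0,0],
  [0,0,0,-74,0,0,0],
  [0,0,0,-74,0,0,0],
  [0,0,0,-55,0,0,0],
])

```text
time: 7.55
ee_pos: [0.4321, -0.1533, 0.0066]
eef_rot: [-0.481, 0.519, 0.481, 0.518]
ft_force: [-0.4, 0.1, 0.4]
width: 0.0869
```

```bash
python3 - <<'E'
from h import *
st()
snap('scene','n.png',(200,230,420,400),3.5)
E
```

```text
t 7.55 p [ 0.4321 -0.1533  0.0066] w 0.0869 F [-0.4  0.1  0.4] q [-0.34  0.26  0.64  2.13 -0.21  0.81  1.93] x [ 0.    -0.001 -1.   ] z [ 0.075  0.997 -0.001]
```

View pics/n.png

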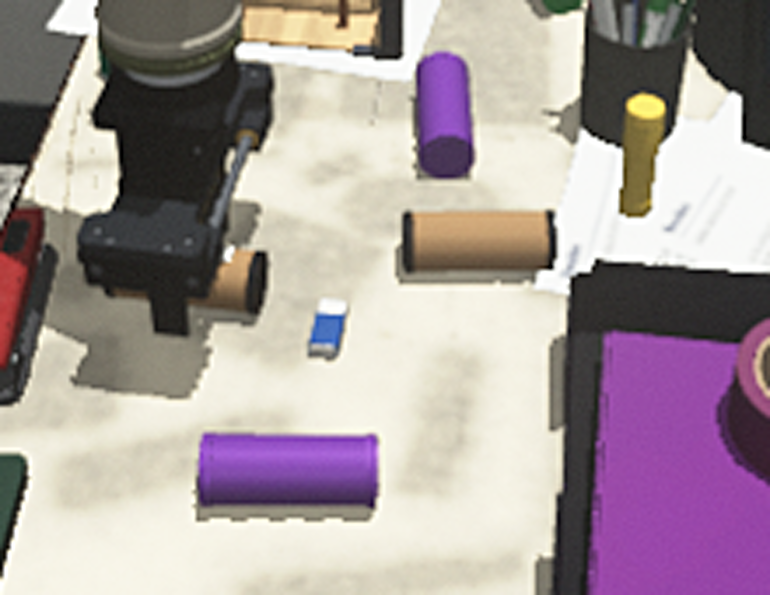

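Request:
arm_command([
  [0,-50,0,0,0,0,0],
  [0,-100,0,30,0,0,0],
  [0,-100,0,80,0,0,0],
  [0,-100,0,130,0,0,0],
  [0,-100,0,180,0,0,0],
  [0,-100,0,180,0,0,0],
])

```text
time: 8.2
ee_pos: [0.4453, 0.0343, 0.1068]
eef_rot: [-0.484, 0.515, 0.484, 0.516]
ft_force: [0.2, -1.3, -0.2]
width: 0.087
```

```bash
python3 - <<'E'
from h import *
st()
snap('scene','o.png',(200,230,420,400),3.5);snap('top','p.png',(290,150,490,350),3)
E
```

```text
t 8.2 p [0.4453 0.0343 0.1068] w 0.087 F [ 0.2 -1.3 -0.2] q [-0.66  0.03  0.5   2.08 -0.02  1.04  1.35] x [ 0.001  0.002 -1.   ] z [0.063 0.998 0.002]
```

View pics/o.png

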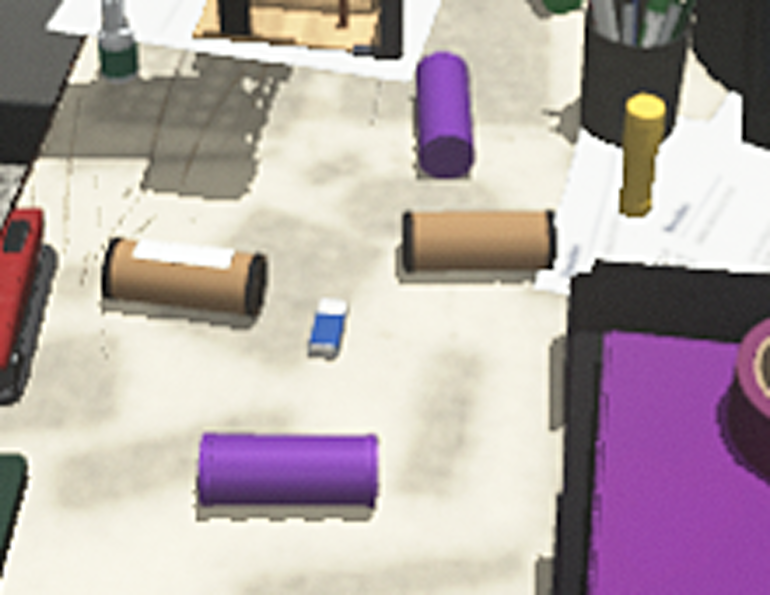

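View pics/p.png

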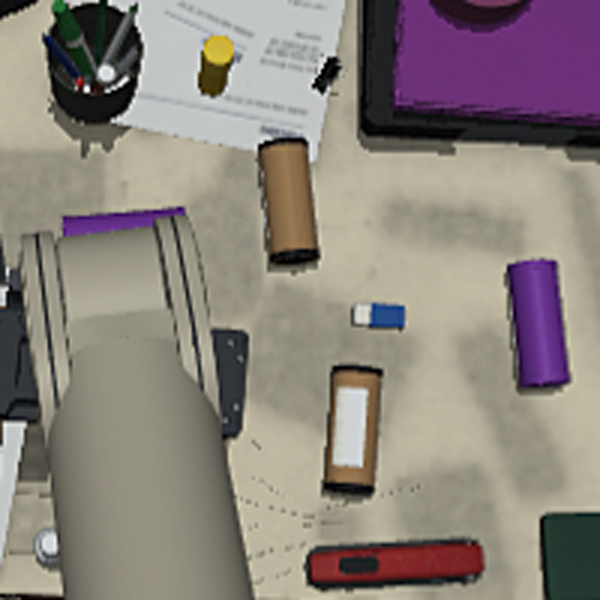

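```bash
python3 - <<'E'
from h import *
im=cv2.imread('pics/p.png');cv2.imwrite('pics/q.png',cv2.resize(im[355:505,300:410],None,fx=4,fy=4))
E
```

```text
(no output)
```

View pics/q.png

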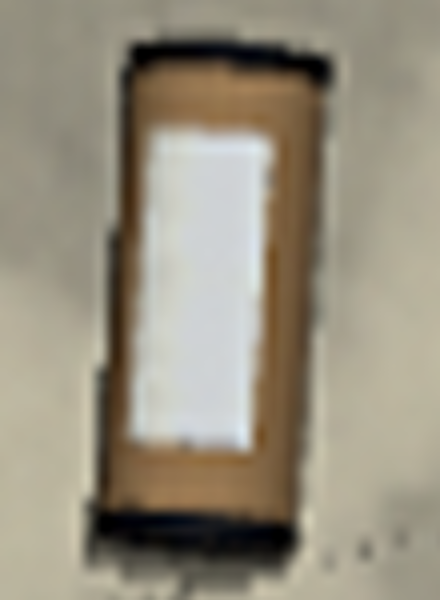

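```bash
cat >> h.py <<'E'
from scipy.optimize import least_squares
def fit_tube(n,corners,edges,x0,z=.02,r=.02):
    """corners: label TL,TR,BR,BL image px (T=+x end, L=+y side); edges: [(uL,uR,v)...] silhouette u at row v. params x,y,yaw,roll(+ = label leans to +y)"""
    h=np.radians(35);lab=[(.031,h),(.031,-h),(-.031,-h),(-.031,h)]
    aa=np.linspace(-np.pi,np.pi,181)
    def P(p,s,a):
        c,q=np.cos(p[2]),np.sin(p[2]);off=r*np.sin(a)
        return np.stack([p[0]+c*s-q*off,p[1]+q*s+c*off,z+r*np.cos(a)],-1)
    C=np.array(corners,float)
    def f(p):
        L=np.array([P(p,s,a+p[3]) for s,a in lab]);res=list((proj(n,L)-C).ravel())
        pl=[proj(n,P(p,s*np.ones_like(aa),aa)) for s in(-.045,0,.045)]
        for uL,uR,v in edges:
            lo=[[q[q[:,0].argmin()],q[q[:,0].argmax()]] for q in pl]
            for k,u in((0,uL),(1,uR)):
                ln=np.array([l[k] for l in lo]);ln=ln[ln[:,1].argsort()];res.append(2*(np.interp(v,ln[:,1],ln[:,0])-u))
        return res
    s=least_squares(f,x0,diff_step=1e-4);print('tube x,y,yaw,roll',s.x.round(4),'rms px',np.sqrt(np.mean(s.fun**2)).round(2),s.fun.round(1));return s.x
E
python3 - <<'E'
from h import *
g=lambda l:np.array(l)/12+[390,268.33]
e=[(*(np.array([l,r])/12+390),v/12+268.33) for l,r,v in((116,312,300),(128,322,170),(108,300,430))]
x=fit_tube('top',g([[150,133],[274,135],[252,450],[130,442]]),e,[.43,-.16,-.06,0.2])
print((proj('top',[x[0],x[1],.02])-[290,150])*3)
E
```

```text
tube x,y,yaw,roll [ 0.4287 -0.1673 -0.0747  0.2922] rms px 0.48 [ 0.5 -0.1 -0.3  0.3 -0.3 -0.1  0.2 -0.1 -0.4  0.5 -0.8  0.4 -0.8  1. ]
[[353.52328017 430.03732194]]
```

```bash
python3 - <<'E'
from h import *
plan([.428,-.1731,.106],-.0747+np.pi/2)
E
```

```text
(np.float64(0.006629299074445658), [0.5, 3.3, -203.2], [0.007, -0.0, -0.0])
(np.float64(3.134967700905218), [0.5, 3.3, -203.2], [-3.135, 0.0, -0.0])
```

Request:
arm_command([
  [0,0,3,-50,0.012,0,0],
  [0,0,3,-100,0.012,0,0],
  [0,0,3,-150,0.012,0,0],
  [0,0,3,-203,0.012,0,0],
  [0,0,3,-203,0.012,0,0],
  [0,0,3,-203,0.012,0,0],
  [0,40,3,-203,0.012,0,0],
  [0,80,3,-203,0.012,0,0],
  [0,101,3,-203,0.012,0,0],
  [0,101,3,-203,0.012,0,0],
])

```text
time: 9.3
ee_pos: [0.4256, -0.1734, 0.0032]
eef_rot: [-0.477, 0.522, 0.48, 0.519]
ft_force: [-0.7, -0.0, 0.8]
width: 0.0872
```

```bash
python3 - <<'E'
from h import *
st()
plan([.428,-.1731,.006],-.0747+np.pi/2)
snap('scene','r.png',(200,230,420,400),3.5)
E
```

```text
t 9.3 p [ 0.4256 -0.1734  0.0032] w 0.0872 F [-0.7 -0.   0.8] q [-0.34  0.28  0.7   2.13 -0.25  0.81  1.99] x [-0.005  0.    -1.   ] z [ 0.083  0.997 -0.   ]
(np.float64(0.009893262792923404), [-2.8, -2.4, 0.5], [-0.008, -0.0, -0.005])
(np.float64(3.1332087955310524), [-2.8, -2.4, 0.5], [3.133, -0.008, 0.0])
```

View pics/r.png

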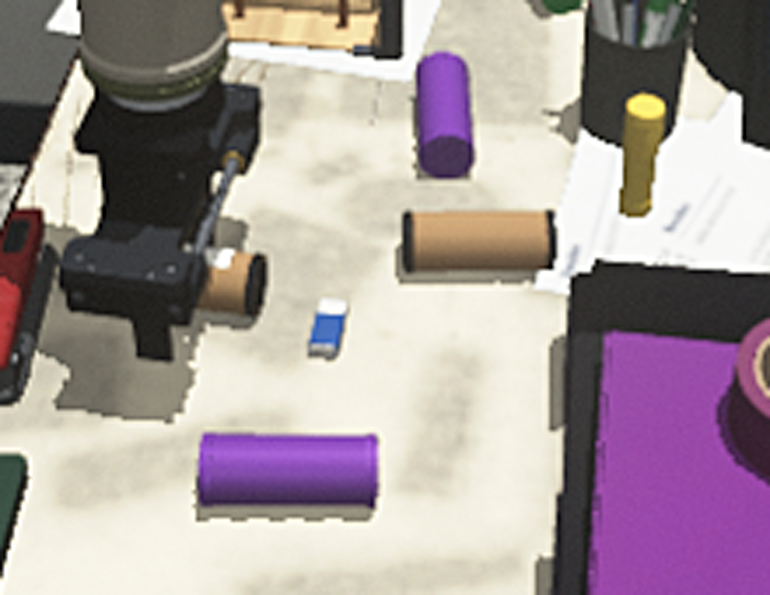

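Request:
arm_command([
  [50,-3,-2,0,-0.008,0,0],
  [80,-3,-2,0,-0.008,0,0],
  [110,-3,-2,0,-0.008,0,0],
  [130,-3,-2,0,-0.008,0,0],
  [160,-3,-2,0,-0.008,0,0],
  [160,-3,-2,0,-0.008,0,0],
  [160,-3,-2,0,-0.008,0,0],
  [160,-3,-2,0,-0.008,0,0],
], newtons=20)

```text
time: 10.15
ee_pos: [0.4296, -0.1747, 0.0085]
eef_rot: [-0.481, 0.519, 0.481, 0.519]
ft_force: [-0.3, 0.1, -0.3]
width: 0.0396
```

Request:
arm_command([
  [255,-20,0,0,0,0,0],
  [255,-60,0,0,0,0,0],
  [255,-110,0,0,0,0,0],
  [255,-150,0,0,0,0,0],
  [255,-150,0,0,0,0,0],
])

```text
time: 10.65
ee_pos: [0.4323, -0.1755, 0.1633]
eef_rot: [-0.482, 0.517, 0.479, 0.521]
ft_force: [0.2, 0.1, -1.2]
width: 0.0396
```

```bash
python3 - <<'E'
from h import *
st()
snap('scene','s.png',(180,180,420,400),3)
h=np.array([.003,0])
plan([.457,.181,.158],-.05+np.pi/2)
E
```

```text
t 10.65 p [ 0.4323 -0.1755  0.1633] w 0.0396 F [ 0.2  0.1 -1.2] q [-0.46 -0.01  0.76  1.98  0.01  1.16  1.79] x [ 0.008  0.    -1.   ] z [0.076 0.997 0.001]
(np.float64(0.02633506198353111), [3.0, 1.2, 356.8], [-0.026, 0.001, 0.005])
(np.float64(3.115734249045719), [3.0, 1.2, 356.8], [3.116, 0.008, -0.002])
```

View pics/s.png

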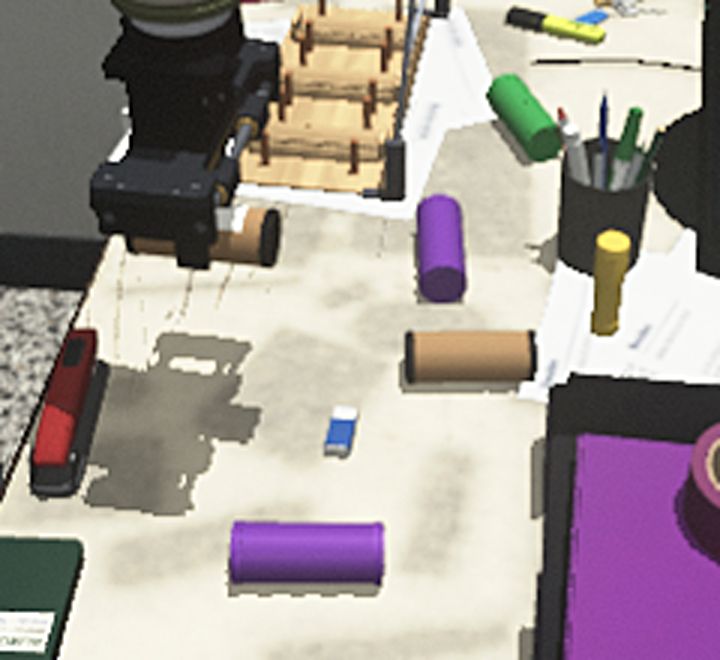

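```bash
python3 - <<'E'
from h import *
q=unproj('top',np.array([[197.5,212],[368,224],[541,237.5]])/4+[130,220],.025);print(q, np.diff(q,axis=0))
im=camera('top')[:,:,::-1];cv2.imwrite('pics/t.png',cv2.resize(im[220:350,130:330],None,fx=4,fy=4,interpolation=cv2.INTER_CUBIC))
E
```

```text
[[0.46212941 0.3859816  0.025     ]
 [0.45774574 0.28235335 0.025     ]
 [0.45248345 0.17749571 0.025     ]] [[-0.00438367 -0.10362826  0.        ]
 [-0.00526229 -0.10485764  0.        ]]
```

View pics/t.png

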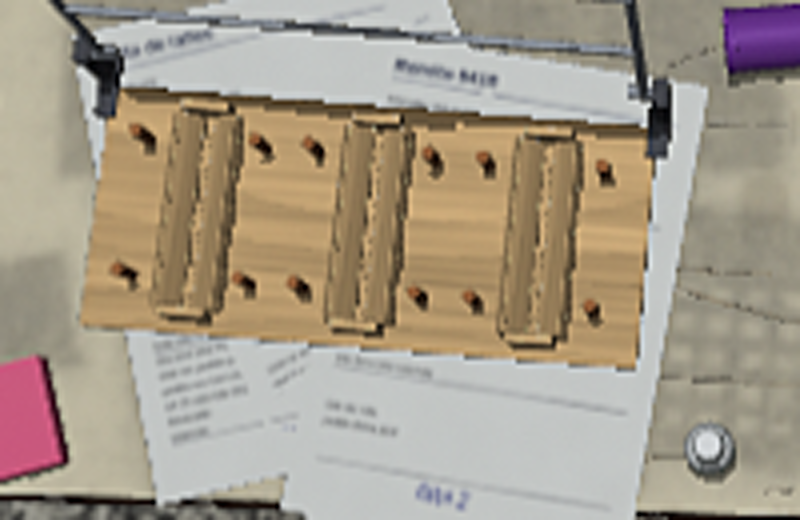

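Request:
arm_command([
  [255,0,-1,50,-0.026,0,0],
  [255,0,-1,100,-0.026,0,0],
  [255,0,-1,150,-0.026,0,0],
  [255,0,-1,200,-0.026,0,0],
  [255,0,-1,250,-0.026,0,0],
  [255,0,-1,300,-0.026,0,0],
  [255,0,-1,355,-0.026,0,0],
  [255,0,-1,355,-0.026,0,0],
  [255,0,-1,355,-0.026,0,0],
  [255,0,-1,355,-0.026,0,0],
])

```text
time: 11.75
ee_pos: [0.4572, 0.1776, 0.1572]
eef_rot: [-0.487, 0.514, 0.487, 0.512]
ft_force: [0.4, -0.6, -0.9]
width: 0.0394
```

```bash
python3 - <<'E'
from h import *
st()
snap('scene','u.png',(200,120,420,300),3.5)
plan([.4545,.179,.026],-.05+np.pi/2)
E
```

```text
t 11.75 p [0.4572 0.1776 0.1572] w 0.0394 F [ 0.4 -0.6 -0.9] q [-0.82  0.08  0.38  1.91 -0.03  1.16  1.09] x [-0.002 -0.002 -1.   ] z [ 0.051  0.999 -0.002]
(np.float64(0.00296578425618194), [131.6, 2.8, 1.7], [-0.002, -0.001, -0.001])
(np.float64(3.1393284317396954), [131.6, 2.8, 1.7], [3.139, -0.002, 0.002])
```

View pics/u.png

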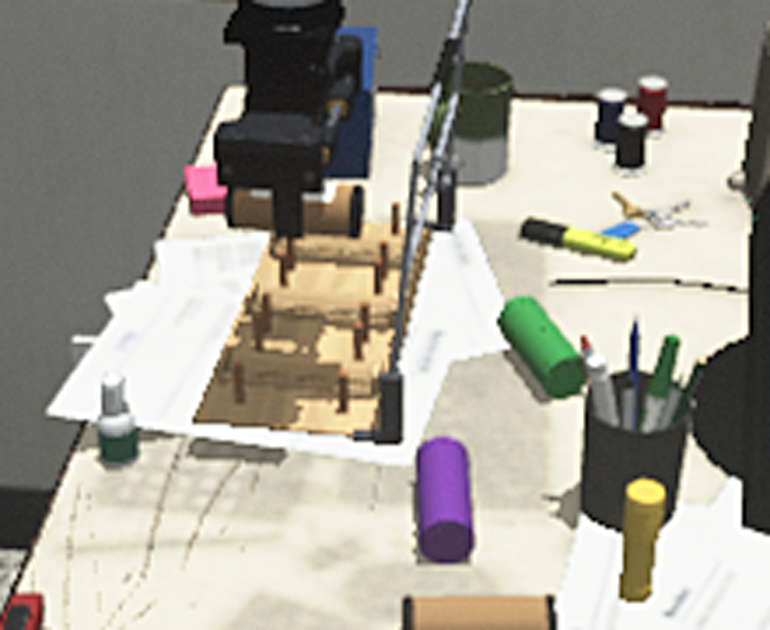

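Tube held, label up. Lower it.

Request:
arm_command([
  [255,0,3,1,0,0,0],
  [255,40,3,1,0,0,0],
  [255,80,3,1,0,0,0],
  [255,105,3,1,0,0,0],
  [255,120,3,1,0,0,0],
  [255,128,3,1,0,0,0],
  [255,131,3,1,0,0,0],
  [255,131,3,1,0,0,0],
])

```text
time: 12.6
ee_pos: [0.455, 0.1802, 0.0279]
eef_rot: [-0.487, 0.512, 0.487, 0.513]
ft_force: [0.0, -0.7, -0.5]
width: 0.039
```

```bash
python3 - <<'E'
from h import *
st()
snap('scene','v.png',(200,120,420,300),3.5)
E
```

```text
t 12.6 p [0.455  0.1802 0.0279] w 0.039 F [ 0.  -0.7 -0.5] q [-0.8   0.25  0.36  2.03 -0.12  0.87  1.15] x [ 0.  0. -1.] z [0.051 0.999 0.   ]
```

View pics/v.png

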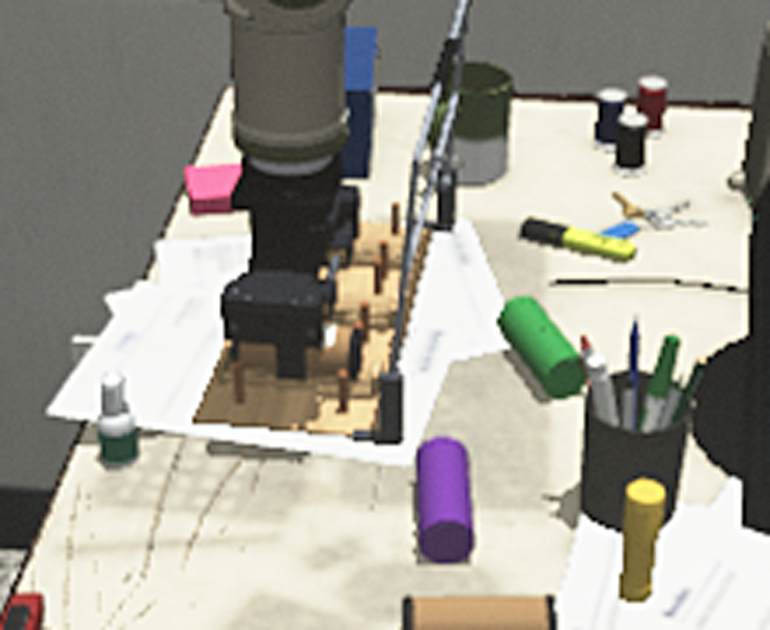

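Lower until contact is felt.

Request:
arm_command([
  [255,2,0,0,0,0,0],
  [255,4,0,0,0,0,0],
  [255,5,0,0,0,0,0],
  [255,5,0,0,0,0,0],
])

```text
time: 13.05
ee_pos: [0.4549, 0.1805, 0.0231]
eef_rot: [-0.487, 0.512, 0.487, 0.513]
ft_force: [-2.6, -0.4, 6.3]
width: 0.0395
```

Request:
arm_command([
  [125,0,0,0,0,0,0],
  [110,0,0,0,0,0,0],
  [80,0,0,0,0,0,0],
  [60,0,0,0,0,0,0],
  [60,-5,0,0,0,0,0],
  [60,-40,0,0,0,0,0],
  [60,-90,0,0,0,0,0],
  [60,-130,0,0,0,0,0],
  [60,-130,0,0,0,0,0],
])

```text
time: 13.95
ee_pos: [0.4575, 0.1816, 0.1584]
eef_rot: [-0.488, 0.509, 0.487, 0.516]
ft_force: [0.8, 0.8, -0.2]
width: 0.0663
```

```bash
python3 - <<'E'
from h import *
st()
snap('scene','w.png',(200,120,420,300),3.5)
snap('top','x.png',(130,130,450,350),2.4)
plan([.61,-.12,.16],.092+np.pi/2)
E
```

```text
t 13.95 p [0.4575 0.1816 0.1584] w 0.0663 F [ 0.8  0.8 -0.2] q [-0.83  0.07  0.38  1.91 -0.03  1.15  1.08] x [ 0.008  0.005 -1.   ] z [0.05  0.999 0.006]
(np.float64(0.14205227543981166), [-6.7, -169.7, -292.5], [-0.142, 0.002, 0.002])
(np.float64(2.999559196105387), [-6.7, -169.7, -292.5], [3.0, 0.003, -0.002])
```

View pics/w.png

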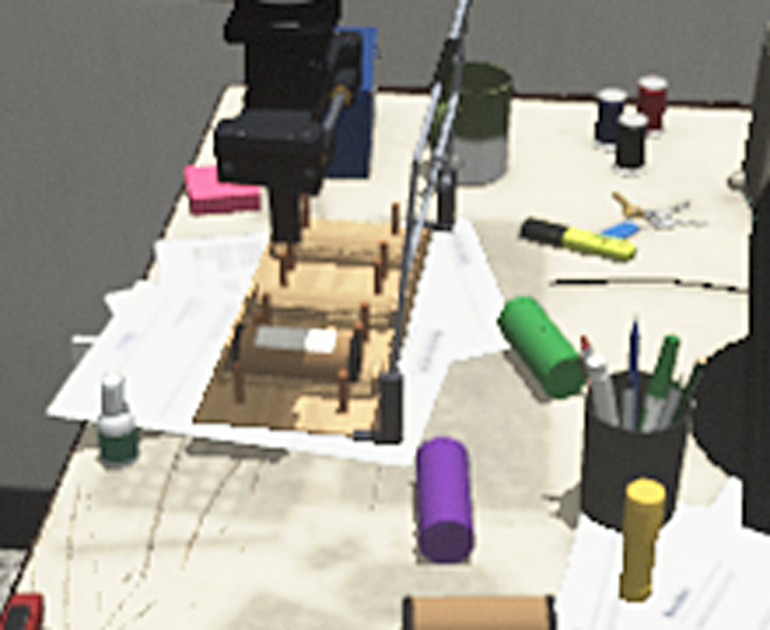

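View pics/x.png

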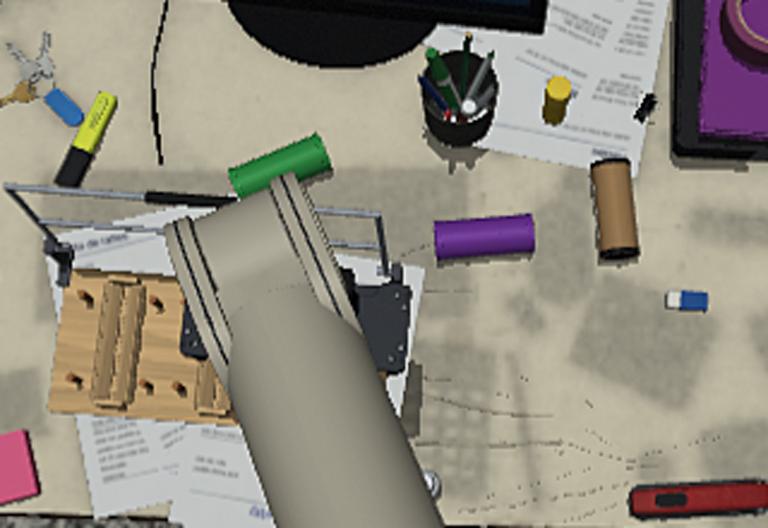

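Request:
arm_command([
  [0,0,-1,-50,-0.08,0,0],
  [0,0,-10,-100,-0.142,0,0],
  [0,0,-40,-150,-0.142,0,0],
  [0,0,-80,-200,-0.142,0,0],
  [0,0,-120,-240,-0.142,0,0],
  [0,0,-150,-275,-0.142,0,0],
  [0,0,-175,-290,-0.142,0,0],
  [0,0,-175,-290,-0.142,0,0],
  [0,0,-175,-290,-0.142,0,0],
])

```text
time: 14.95
ee_pos: [0.6142, -0.1194, 0.1502]
eef_rot: [-0.521, 0.478, 0.523, 0.476]
ft_force: [0.1, 0.6, -0.1]
width: 0.0872
```

```bash
python3 - <<'E'
from h import *
st()
plan([.616,-.114,.007],.092+np.pi/2)
E
```

```text
t 14.95 p [ 0.6142 -0.1194  0.1502] w 0.0872 F [ 0.1  0.6 -0.1] q [-0.36  0.43  0.63  1.58 -0.26  1.22  1.97] x [-0.004 -0.001 -1.   ] z [-0.089  0.996 -0.001]
(np.float64(0.0047409935243002245), [143.2, -2.8, 5.4], [-0.002, -0.001, -0.004])
(np.float64(3.139199949270473), [143.2, -2.8, 5.4], [3.139, -0.006, 0.002])
```

Request:
arm_command([
  [0,30,-2,5,0,0,0],
  [0,80,-2,5,0,0,0],
  [0,120,-2,5,0,0,0],
  [0,142,-2,5,0,0,0],
  [0,142,-2,5,0,0,0],
  [0,142,-2,-8,0,0,0],
  [0,142,-2,-17,0,0,0],
])

```text
time: 15.65
ee_pos: [0.6195, -0.136, 0.0126]
eef_rot: [0.523, -0.476, -0.522, -0.477]
ft_force: [-0.2, -0.6, -0.2]
width: 0.0864
```

Request:
arm_command([
  [0,0,0,-4,0,0,0],
  [0,0,0,-8,0,0,0],
  [0,0,0,-12,0,0,0],
  [0,0,0,-16,0,0,0],
  [0,0,0,-20,0,0,0],
  [0,0,0,-24,0,0,0],
  [0,0,0,-28,0,0,0],
  [0,0,0,-32,0,0,0],
  [0,0,0,-36,0,0,0],
  [0,0,0,-40,0,0,0],
])

```text
time: 16.65
ee_pos: [0.6222, -0.1749, 0.0105]
eef_rot: [-0.522, 0.476, 0.522, 0.477]
ft_force: [0.1, 1.0, -0.8]
width: 0.0872
```

```bash
python3 - <<'E'
from h import *
st()
snap('scene','y.png',(240,220,420,360),4)
E
```

```text
t 16.65 p [ 0.6222 -0.1749  0.0105] w 0.0872 F [ 0.1  1.  -0.8] q [-0.21  0.63  0.56  1.63 -0.38  1.    2.13] x [-0.  0. -1.] z [-0.092  0.996  0.   ]
```

View pics/y.png

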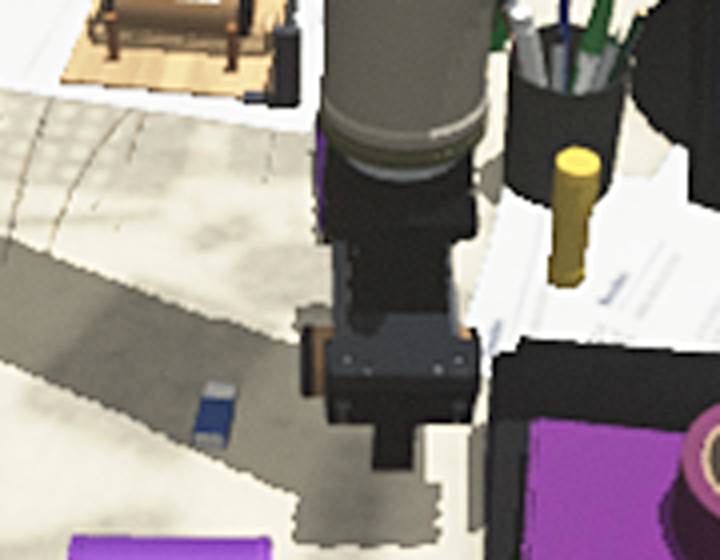

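Request:
arm_command([
  [0,0,0,4,0,0,0],
  [0,-40,0,4,0,0,0],
  [0,-90,0,30,0,0,0],
  [0,-100,0,80,0,0,0],
  [0,-100,0,130,0,0,0],
  [0,-100,0,180,0,0,0],
  [0,-100,0,180,0,0,0],
])

```text
time: 17.4
ee_pos: [0.6052, 0.0142, 0.1103]
eef_rot: [-0.524, 0.473, 0.526, 0.475]
ft_force: [-0.0, -0.1, 0.1]
width: 0.087
```

```bash
python3 - <<'E'
from h import *
st()
snap('scene','z.png',(240,220,420,360),4)
snap('top','z2.png',(290,150,490,350),3)
E
```

```text
t 17.4 p [0.6052 0.0142 0.1103] w 0.087 F [-0.  -0.1  0.1] q [-0.55  0.41  0.58  1.68 -0.25  1.12  1.77] x [-0.001  0.004 -1.   ] z [-0.102  0.995  0.004]
```

View pics/z.png

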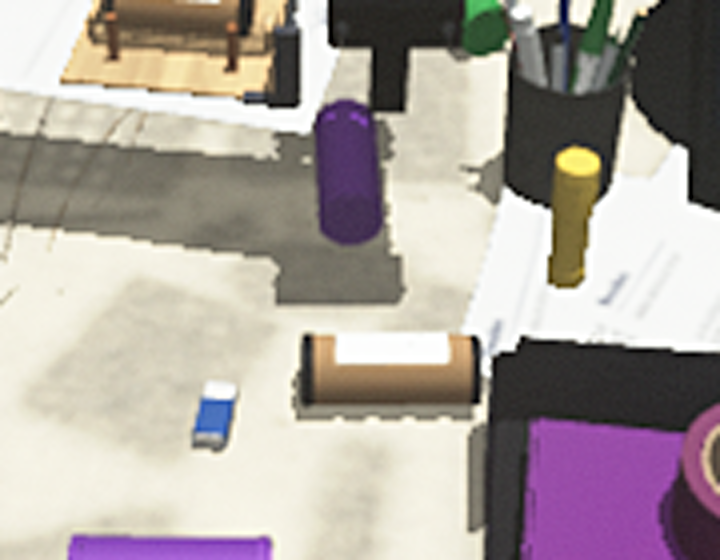

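View pics/z2.png

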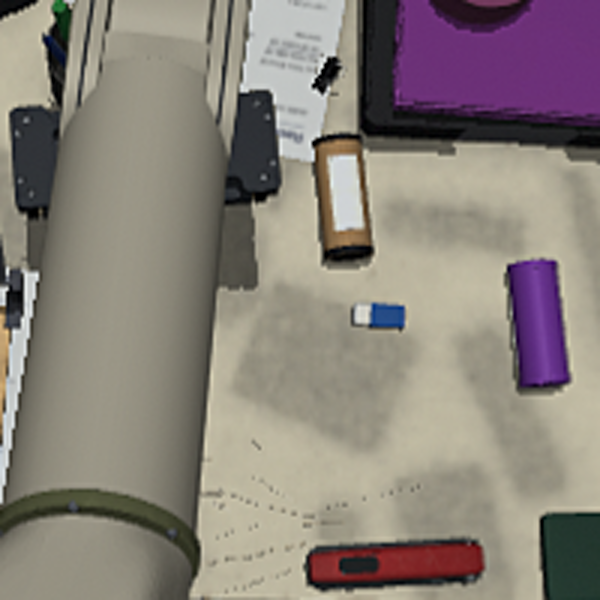

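```bash
python3 - <<'E'
from h import *
im=cv2.imread('pics/z2.png');cv2.imwrite('pics/q2.png',cv2.resize(im[120:270,290:400],None,fx=4,fy=4))
E
```

```text
(no output)
```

View pics/q2.png

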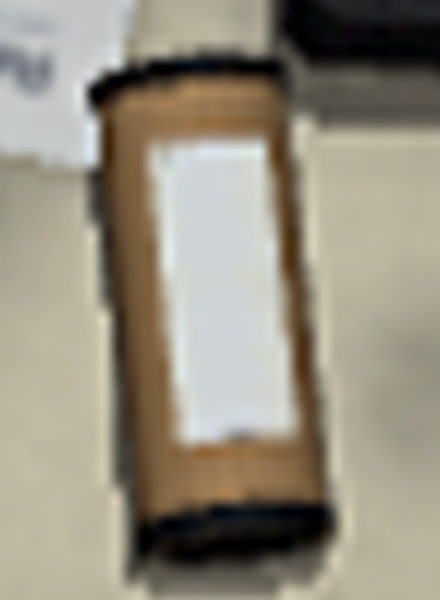

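```bash
python3 - <<'E'
from h import *
o=np.array([386.67,190]);g=lambda l:np.array(l)/12+o
e=[(*(np.array([l,r])/12+o[0]),v/12+o[1]) for l,r,v in((120,308,300),(106,293,170),(136,320,430))]
x=fit_tube('top',g([[150,145],[268,140],[298,435],[180,443]]),e,[.62,-.16,.09,-0.2])
yaw=x[2];d=x[3]*.02 # need roll by -x3 -> move +? 
n=np.array([-np.sin(yaw),np.cos(yaw)])
t=x[:2]-n*d;print('grip at',t)
plan([t[0],t[1],.109],yaw+np.pi/2)
E
```

```text
tube x,y,yaw,roll [ 0.621  -0.1594  0.1     0.022 ] rms px 0.59 [ 0.2  0.2 -0.3 -0.1 -0.2 -0.1  0.2 -0.1 -0.7  0.7 -0.6  0.9 -1.2  1. ]
grip at [ 0.62104317 -0.15984328]
(np.float64(0.0036741281859885085), [1.3, 0.6, -168.1], [-0.004, 0.001, -0.0])
(np.float64(3.1380534985564954), [1.3, 0.6, -168.1], [3.138, -0.0, -0.002])
```

Request:
arm_command([
  [0,0,0,-50,-0.004,0,0],
  [0,0,0,-100,-0.004,0,0],
  [0,0,1,-150,-0.004,0,0],
  [0,0,1,-168,-0.004,0,0],
  [0,0,1,-168,-0.004,0,0],
  [0,0,1,-168,-0.004,0,0],
  [0,40,1,-168,-0.004,0,0],
  [0,80,1,-168,-0.004,0,0],
  [0,101,1,-168,-0.004,0,0],
  [0,101,1,-168,-0.004,0,0],
])

```text
time: 18.5
ee_pos: [0.618, -0.1605, 0.0062]
eef_rot: [-0.522, 0.476, 0.526, 0.474]
ft_force: [-0.4, 0.8, 0.5]
width: 0.0871
```

```bash
python3 - <<'E'
from h import *
st()
plan([.621,-.1598,.0085],.1+np.pi/2)
E
```

```text
t 18.5 p [ 0.618  -0.1605  0.0062] w 0.0871 F [-0.4  0.8  0.5] q [-0.24  0.62  0.56  1.65 -0.38  0.99  2.12] x [-0.006  0.002 -1.   ] z [-0.098  0.995  0.002]
(np.float64(0.00625775261647251), [-2.3, -3.1, 0.4], [-0.002, 0.002, -0.005])
(np.float64(3.1393985656620065), [-2.3, -3.1, 0.4], [3.139, -0.009, -0.003])
```

Request:
arm_command([
  [50,0,-1,0,0,0,0],
  [80,0,-1,0,0,0,0],
  [110,0,-1,0,0,0,0],
  [130,0,-1,0,0,0,0],
  [160,0,-1,0,0,0,0],
  [200,0,-1,0,0,0,0],
  [255,0,-1,0,0,0,0],
  [255,0,-1,0,0,0,0],
], newtons=20)

```text
time: 19.3
ee_pos: [0.6211, -0.1626, 0.0096]
eef_rot: [-0.523, 0.475, 0.523, 0.476]
ft_force: [-0.5, 0.1, 1.4]
width: 0.0397
```

Request:
arm_command([
  [255,-20,0,0,0,0,0],
  [255,-60,0,0,0,0,0],
  [255,-110,0,0,0,0,0],
  [255,-150,0,0,0,0,0],
  [255,-150,0,0,0,0,0],
])

```text
time: 19.8
ee_pos: [0.6238, -0.1639, 0.1658]
eef_rot: [0.526, -0.474, -0.521, -0.477]
ft_force: [1.4, -0.4, -0.5]
width: 0.0393
```

```bash
python3 - <<'E'
from h import *
st()
snap('scene','aa.png',(240,180,420,360),4)
snap('top','ab.png',(130,200,330,350),4)
plan([.460,.284,.160],-.05+np.pi/2)
E
```

```text
t 19.8 p [ 0.6238 -0.1639  0.1658] w 0.0393 F [ 1.4 -0.4 -0.5] q [-0.29  0.46  0.64  1.52 -0.28  1.25  2.06] x [ 0.009 -0.001 -1.   ] z [-0.095  0.995 -0.002]
(np.float64(0.14607844572000672), [-0.1, 117.8, 460.1], [0.146, 0.0, 0.002])
(np.float64(2.9955225408823405), [-0.1, 117.8, 460.1], [-2.996, -0.002, 0.0])
```

View pics/aa.png

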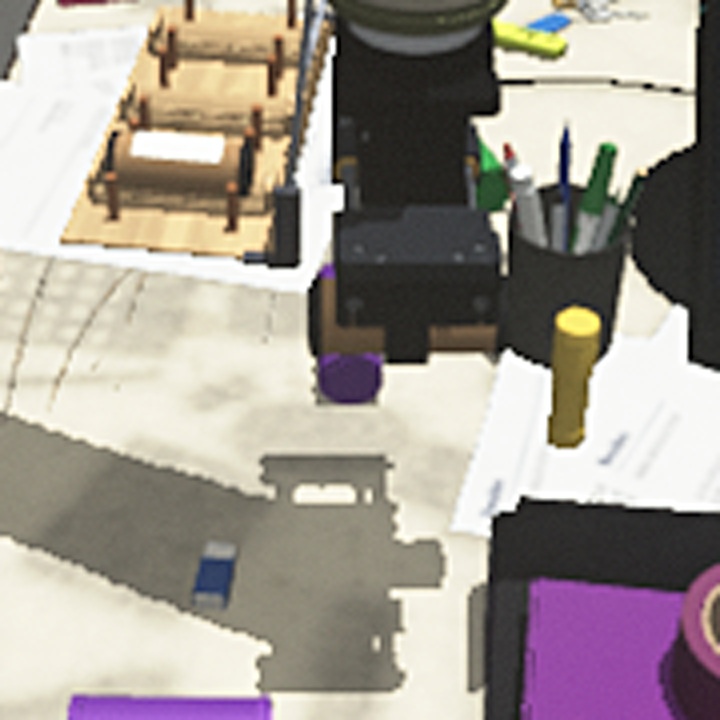

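View pics/ab.png

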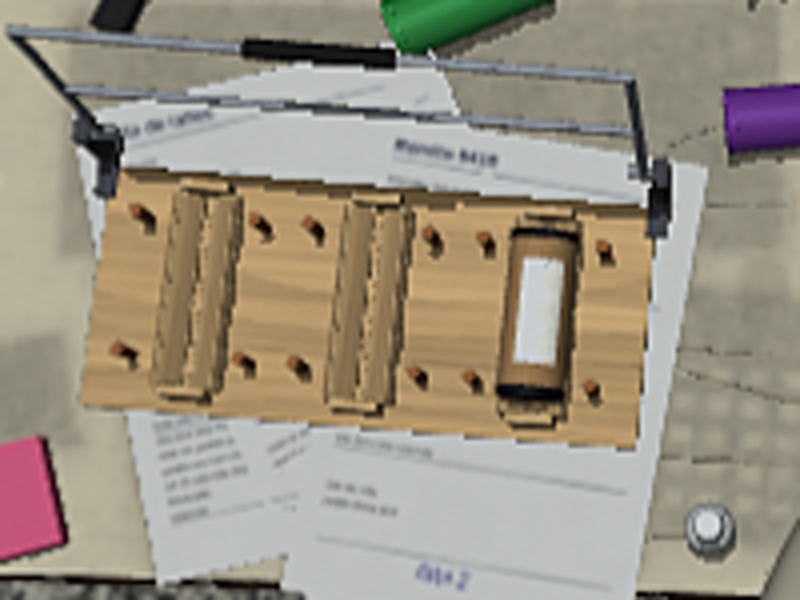

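Request:
arm_command([
  [255,0,40,20,0.05,0,0],
  [255,0,80,40,0.1,0,0],
  [255,0,112,75,0.146,0,0],
  [255,0,118,120,0.146,0,0],
  [255,0,118,170,0.146,0,0],
  [255,0,118,220,0.146,0,0],
  [255,0,118,270,0.146,0,0],
  [255,0,118,320,0.146,0,0],
  [255,0,118,370,0.146,0,0],
])

```text
time: 20.8
ee_pos: [0.4666, 0.1961, 0.158]
eef_rot: [-0.487, 0.513, 0.488, 0.512]
ft_force: [0.9, 0.1, -0.6]
width: 0.0394
```

Request:
arm_command([
  [255,0,0,40,0,0,0],
  [255,0,0,80,0,0,0],
  [255,0,0,90,0,0,0],
  [255,0,0,90,0,0,0],
])

```text
time: 21.2
ee_pos: [0.4714, 0.2853, 0.1576]
eef_rot: [-0.488, 0.513, 0.488, 0.511]
ft_force: [0.0, -0.5, -0.2]
width: 0.0396
```

```bash
python3 - <<'E'
from h import *
st()
snap('scene','ac.png',(200,120,420,300),3.5)
plan([.460,.285,.025],-.05+np.pi/2)
E
```

```text
t 21.2 p [0.4714 0.2853 0.1576] w 0.0396 F [ 0.  -0.5 -0.2] q [-0.96  0.22  0.38  1.76 -0.09  1.18  0.97] x [-0.002 -0.002 -1.   ] z [ 0.047  0.999 -0.002]
(np.float64(0.0029627898392303917), [133.0, 11.9, 1.3], [0.001, -0.002, -0.002])
(np.float64(3.141089689192002), [133.0, 11.9, 1.3], [-3.141, 0.003, -0.004])
```

View pics/ac.png

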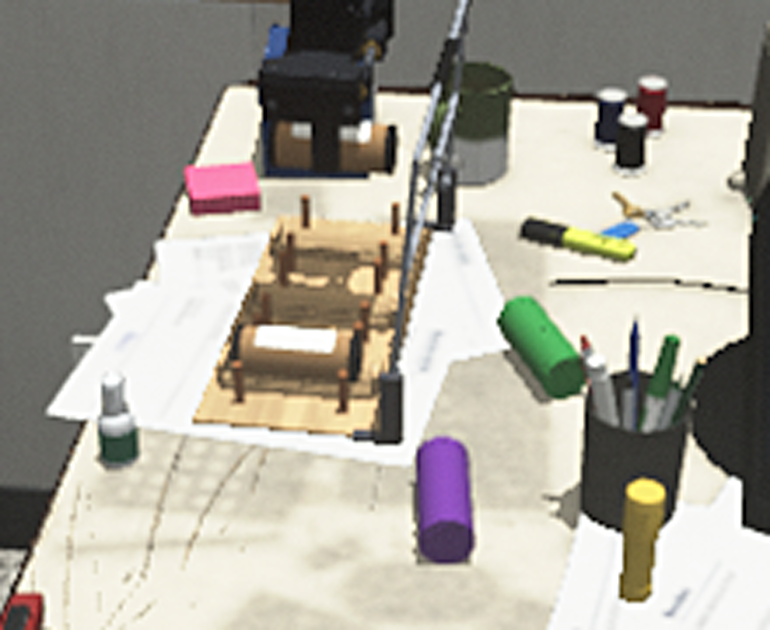

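Request:
arm_command([
  [255,0,12,0,0,0,0],
  [255,40,12,0,0,0,0],
  [255,80,12,0,0,0,0],
  [255,105,12,0,0,0,0],
  [255,120,12,0,0,0,0],
  [255,128,12,0,0,0,0],
  [255,131,12,0,0,0,0],
  [255,132,12,0,0,0,0],
])

```text
time: 22.05
ee_pos: [0.4609, 0.2845, 0.0281]
eef_rot: [-0.487, 0.512, 0.487, 0.513]
ft_force: [0.1, -0.4, -0.4]
width: 0.0394
```

Request:
arm_command([
  [255,1,0,0,0,0,0],
  [255,2,0,0,0,0,0],
  [255,3,0,0,0,0,0],
])

```text
time: 22.35
ee_pos: [0.4609, 0.285, 0.025]
eef_rot: [-0.487, 0.512, 0.487, 0.513]
ft_force: [0.4, 1.1, 0.1]
width: 0.0394
```

Request:
arm_command([
  [255,1,0,0,0,0,0],
  [255,2,0,0,0,0,0],
  [255,2,0,0,0,0,0],
])

```text
time: 22.65
ee_pos: [0.4609, 0.2851, 0.0238]
eef_rot: [-0.487, 0.512, 0.488, 0.513]
ft_force: [-6.4, -3.9, 16.4]
width: 0.0396
```

Request:
arm_command([
  [125,-1,0,0,0,0,0],
  [110,-1,0,0,0,0,0],
  [80,-1,0,0,0,0,0],
  [60,-1,0,0,0,0,0],
  [60,-5,0,0,0,0,0],
  [60,-40,0,0,0,0,0],
  [60,-90,0,0,0,0,0],
  [60,-130,0,0,0,0,0],
  [60,-170,0,0,0,0,0],
])

```text
time: 23.55
ee_pos: [0.4607, 0.2846, 0.1947]
eef_rot: [-0.487, 0.512, 0.487, 0.513]
ft_force: [0.7, 0.5, -0.5]
width: 0.0665
```

Request:
arm_command([
  [60,-30,0,-50,0,0,0],
  [60,-60,0,-100,0,0,0],
  [60,-60,0,-150,0,0,0],
  [60,-60,0,-200,0,0,0],
  [60,-60,0,-250,0,0,0],
  [60,-60,0,-250,0,0,0],
])

```text
time: 24.15
ee_pos: [0.4479, 0.0298, 0.2532]
eef_rot: [-0.486, 0.513, 0.486, 0.514]
ft_force: [0.3, 0.3, 0.7]
width: 0.0663
```

```bash
python3 - <<'E'
from h import *
st()
snap('scene','ad.png',(200,120,420,300),3.5)
snap('top','ae.png',(130,200,330,350),4)
snap('top','af.png')
E
```

```text
t 24.15 p [0.4479 0.0298 0.2532] w 0.0663 F [0.3 0.3 0.7] q [-0.78 -0.13  0.57  1.88  0.07  1.37  1.29] x [ 0.001  0.001 -1.   ] z [0.057 0.998 0.001]
```

View pics/ad.png

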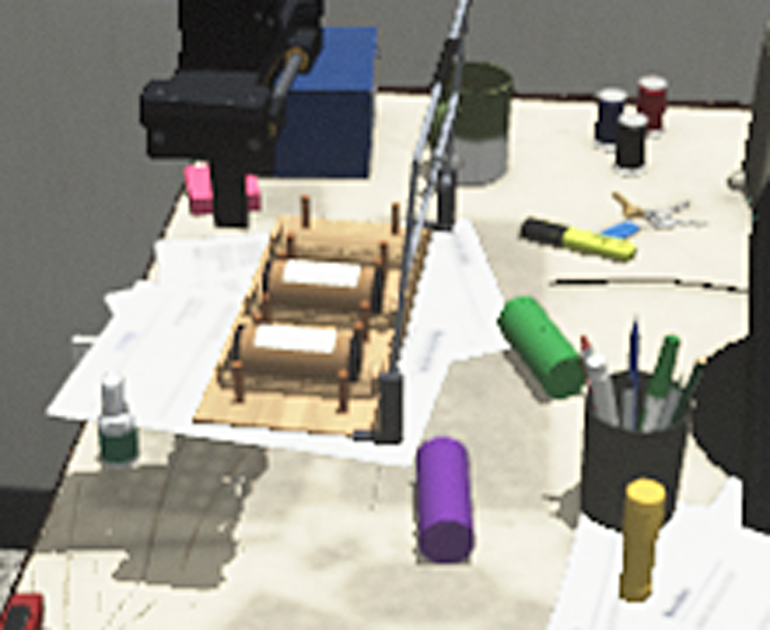

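View pics/ae.png

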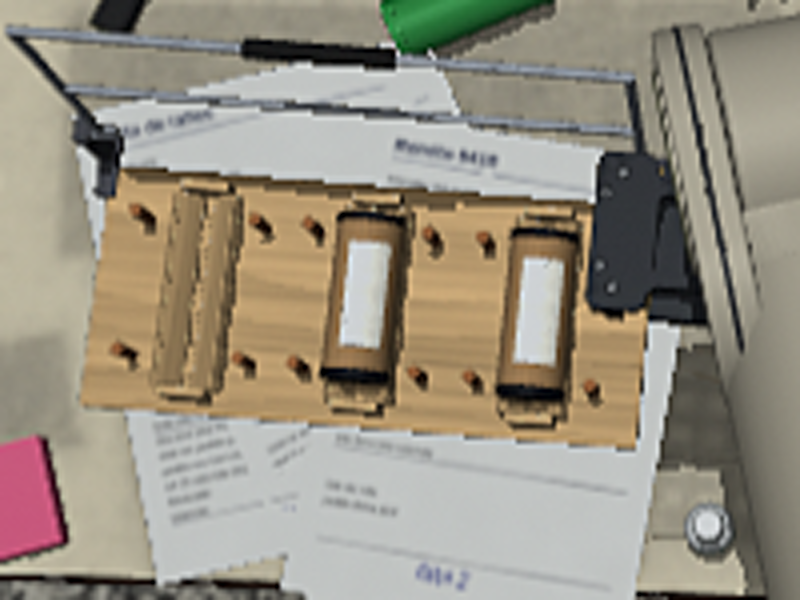

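View pics/af.png

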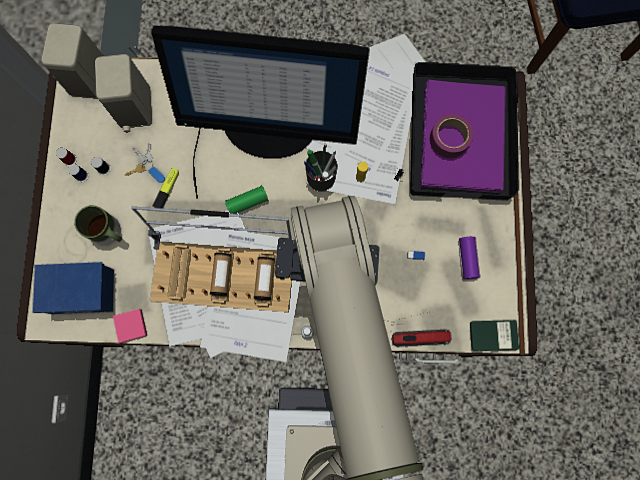

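```bash
python3 - <<'E'
from h import *
o=np.array([130,200]);g=lambda l:np.array(l)/4+o
for c,e in(([[350,240],[392,242],[378,348],[340,345]],(332,398,290)),([[524,257],[565,260],[556,366],[514,362]],(506,571,310))):
    fit_tube('top',g(c),[(e[0]/4+130,e[1]/4+130,e[2]/4+200)],[.46,.28,-.05,0],z=.0344)
plan([.5615,.280,.310],-.05)
E
```

```text
tube x,y,yaw,roll [ 0.4607  0.2832 -0.0461 -0.1817] rms px 0.35 [ 0.3  0.  -0.5  0.5  0.2 -0.2 -0.  -0.4 -0.4  0.5]
tube x,y,yaw,roll [ 0.4531  0.1784 -0.0411 -0.1455] rms px 0.37 [ 0.2  0.2 -0.4  0.3 -0.4 -0.3  0.4 -0.1 -0.5  0.6]
(np.float64(1.5690222880491058), [-56.8, -100.5, 250.8], [1.569, 0.001, -0.001])
(np.float64(1.5725710708116407), [-56.8, -100.5, 250.8], [-1.573, 0.001, 0.001])
```

```bash
python3 - <<'E'
from h import *
snap('scene','ag.png',(260,185,320,235),12)
E
```

```text
(no output)
```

View pics/ag.png

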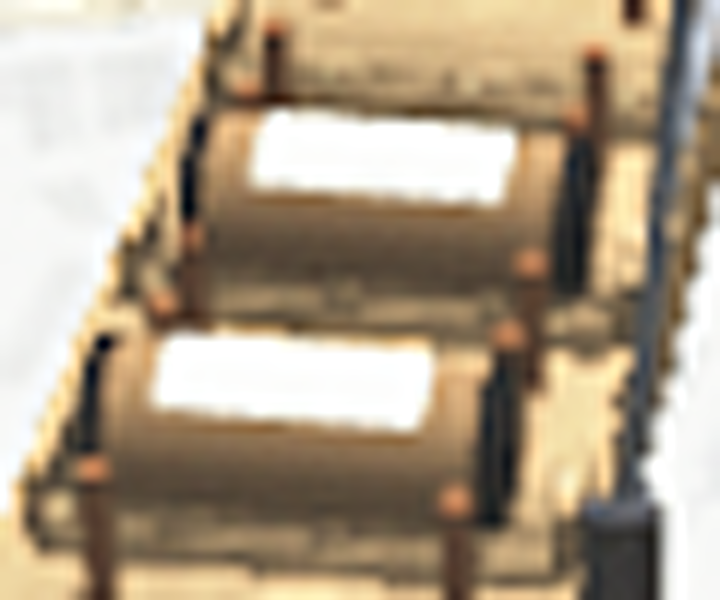

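```bash
python3 - <<'E'
from h import *
gt=lambda l:np.array(l)/4+[130,200]; gs=lambda l:np.array(l)/12+[260,185]
h=np.radians(35);lab=[(.031,h),(.031,-h),(-.031,-h),(-.031,h)];r=.02
def pts(p):
    c,q=np.cos(p[2]),np.sin(p[2]);return np.array([[p[0]+c*s-q*r*np.sin(a+p[3]),p[1]+q*s+c*r*np.sin(a+p[3]),.0344+r*np.cos(a+p[3])] for s,a in lab])
for t,s in(([[350,240],[392,242],[378,348],[340,345]],[[518,125],[502,203],[250,185],[270,108]]),([[524,257],[565,260],[556,366],[514,362]],[[436,345],[420,430],[150,405],[168,330]])):
    T,S=gt(t),gs(s)
    f=lambda p:np.r_[(proj('top',pts(p))-T).ravel(),(proj('scene',pts(p))-S).ravel()]
    o=least_squares(f,[.46,.28 if t[0][0]<400 else .18,-.05,0]);J=np.linalg.inv(o.jac.T@o.jac);print(o.x.round(4),np.sqrt(np.mean(o.fun**2)).round(2),'sd roll/px',np.sqrt(J[3,3]).round(3))
    print(o.fun.round(1))
E
```

```text
[ 0.4629  0.2864 -0.0458 -0.3346] 0.77 sd roll/px 0.164
[ 0.1 -0.9 -0.9 -0.2 -0.1 -0.9 -0.2 -1.3 -1.2  0.8 -1.   0.2 -0.7  0.1
 -1.1  0.7]
[ 0.4551  0.1811 -0.0388 -0.2604] 0.79 sd roll/px 0.157
[-0.1 -0.7 -0.8 -0.4 -0.7 -1.1  0.2 -1.  -1.2  1.1 -1.2  0.1 -0.7  0.5
 -0.7  0.7]
```

```bash
python3 - <<'E'
from h import *
im=camera('scene').astype(int)
for c in (286,290,294,298): print('mid',c,im[190:213,c,2].tolist())
for c in (276,280,284,288,292): print('right',c,im[208:232,c,2].tolist())
im=camera('top').astype(int)
for r in (268,272,276,280): print('topmid',r,im[r,208:234,2].tolist())
for r in (272,276,280,284): print('topright',r,im[r,252:278,2].tolist())
E
```

```text
mid 286 [122, 95, 89, 56, 194, 255, 255, 252, 251, 255, 219, 68, 75, 72, 64, 59, 56, 52, 62, 84, 84, 76, 69]
mid 290 [119, 104, 98, 71, 90, 232, 255, 253, 251, 252, 229, 117, 76, 74, 67, 62, 61, 55, 60, 71, 85, 95, 74]
mid 294 [125, 112, 114, 86, 47, 241, 255, 254, 252, 253, 250, 182, 70, 78, 71, 63, 58, 53, 55, 69, 102, 100, 71]
mid 298 [129, 125, 123, 88, 52, 193, 255, 255, 253, 252, 253, 206, 70, 75, 73, 62, 57, 57, 52, 60, 98, 99, 80]
right 276 [53, 51, 52, 40, 96, 253, 255, 253, 252, 253, 243, 150, 77, 84, 71, 65, 61, 56, 56, 69, 78, 86, 91, 73]
right 280 [72, 94, 94, 64, 102, 248, 255, 254, 252, 253, 255, 208, 75, 78, 79, 70, 60, 59, 55, 63, 72, 100, 96, 64]
right 284 [70, 94, 88, 63, 55, 205, 255, 255, 251, 251, 253, 232, 110, 82, 80, 71, 63, 60, 56, 59, 70, 99, 100, 89]
right 288 [68, 78, 75, 80, 75, 169, 255, 255, 253, 252, 254, 244, 149, 78, 85, 75, 65, 58, 61, 57, 71, 80, 93, 104]
right 292 [62, 73, 99, 104, 67, 116, 238, 255, 254, 253, 253, 254, 207, 75, 83, 77, 67, 62, 59, 57, 62, 72, 97, 99]
topmid 268 [112, 112, 112, 114, 122, 50, 66, 66, 114, 227, 215, 212, 212, 210, 
[... 288 characters left out ...]
, 37, 25, 36, 41, 114, 105, 103]
topmid 280 [114, 113, 118, 91, 58, 71, 60, 188, 195, 214, 211, 212, 211, 203, 194, 186, 179, 144, 32, 35, 27, 30, 54, 118, 110, 109]
topright 272 [115, 114, 115, 119, 71, 57, 66, 72, 204, 218, 214, 212, 211, 213, 205, 197, 190, 182, 109, 36, 28, 48, 49, 50, 55, 50]
topright 276 [109, 109, 111, 117, 54, 63, 68, 104, 217, 210, 211, 210, 208, 205, 198, 191, 182, 180, 64, 38, 27, 32, 44, 51, 54, 54]
topright 280 [110, 113, 117, 92, 52, 65, 72, 190, 220, 213, 212, 212, 212, 209, 202, 195, 187, 148, 35, 35, 25, 62, 131, 124, 123, 124]
topright 284 [103, 103, 103, 51, 61, 66, 83, 229, 215, 212, 212, 213, 213, 207, 195, 188, 181, 72, 39, 32, 29, 54, 107, 100, 99, 98]
```

```bash
python3 - <<'E'
from h import *
plan([.460,.2845,.190],-.05+np.pi/2)
E
```

```text
(np.float64(0.0022000257839776636), [62.4, 0.0, 248.1], [0.002, -0.0, -0.0])
(np.float64(3.139408759445717), [62.4, 0.0, 248.1], [-3.139, 0.0, -0.0])
```

Request:
arm_command([
  [60,0,0,50,0,0,0],
  [60,0,0,100,0,0,0],
  [60,20,0,150,0,0,0],
  [60,40,0,200,0,0,0],
  [60,60,0,250,0,0,0],
  [60,60,0,250,0,0,0],
  [60,60,0,250,0,0,0],
  [60,60,0,250,0,0,0],
])

```text
time: 25.25
ee_pos: [0.4608, 0.2843, 0.1926]
eef_rot: [-0.488, 0.513, 0.487, 0.512]
ft_force: [-0.0, -1.1, 0.1]
width: 0.0661
```

```bash
python3 - <<'E'
from h import *
st()
plan([.460,.2848,.029],-.05+np.pi/2)
E
```

```text
t 25.25 p [0.4608 0.2843 0.1926] w 0.0661 F [-0.  -1.1  0.1] q [-0.98  0.17  0.38  1.74 -0.06  1.24  0.94] x [-0.    -0.001 -1.   ] z [ 0.05   0.999 -0.001]
(np.float64(0.0007789197767037948), [163.6, 0.8, 0.6], [0.0, -0.001, -0.0])
(np.float64(3.1415861620796908), [163.6, 0.8, 0.6], [-3.142, 0.0, -0.001])
```

Request:
arm_command([
  [60,50,0,0,0,0,0],
  [60,100,0,0,0,0,0],
  [60,140,0,0,0,0,0],
  [60,163,0,0,0,0,0],
  [60,163,0,0,0,0,0],
  [100,163,0,0,0,0,0],
  [130,163,0,0,0,0,0],
  [255,163,0,0,0,0,0],
  [255,163,0,0,0,0,0],
  [255,163,0,0,0,0,0],
], newtons=15)

```text
time: 26.25
ee_pos: [0.4612, 0.285, 0.0305]
eef_rot: [-0.487, 0.512, 0.487, 0.513]
ft_force: [-1.2, -1.9, 6.5]
width: 0.0395
```

Request:
arm_command([
  [255,-8,0,0,0,0,0],
  [255,-15,0,0,0,0,0],
  [255,-15,0,-1,0,0.1,0],
  [255,-15,0,-1,0,0.2,0],
  [255,-15,0,-1,0,0.2,0],
])

```text
time: 26.75
ee_pos: [0.4598, 0.2872, 0.0445]
eef_rot: [-0.535, 0.56, 0.437, 0.457]
ft_force: [-0.6, 0.6, -0.6]
width: 0.0394
```

```bash
python3 - <<'E'
from h import *
st()
snap('scene','ah.png',(240,150,340,250),6)
E
```

```text
t 26.75 p [0.4598 0.2872 0.0445] w 0.0394 F [-0.6  0.6 -0.6] q [-1.05  0.43  0.38  1.78 -0.01  1.09  0.84] x [-0.009 -0.199 -0.98 ] z [ 0.044  0.979 -0.2  ]
```

View pics/ah.png

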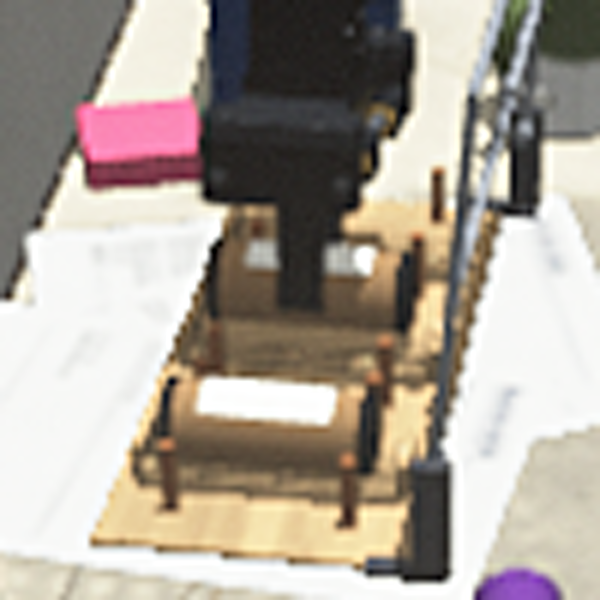

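Request:
arm_command([
  [255,6,0,0,0,0,0],
  [255,11,0,0,0,0,0],
  [255,13,0,0,0,0,0],
  [255,14,0,0,0,0,0],
  [255,15,0,0,0,0,0],
])

```text
time: 27.3
ee_pos: [0.4612, 0.2815, 0.0313]
eef_rot: [-0.533, 0.56, 0.437, 0.46]
ft_force: [-4.2, 3.5, 16.9]
width: 0.0393
```

Request:
arm_command([
  [255,-1,0,1,0,0,0],
  [125,-1,0,1,0,0,0],
  [110,-1,0,1,0,0,0],
  [80,-1,0,1,0,0,0],
  [60,-1,0,1,0,0,0],
  [60,-6,0,1,0,0,0],
  [60,-40,0,1,0,0,0],
  [60,-80,0,1,0,-0.1,0],
  [60,-120,0,1,0,-0.2,0],
  [60,-120,0,1,0,-0.2,0],
])

```text
time: 28.3
ee_pos: [0.4652, 0.3057, 0.1536]
eef_rot: [-0.486, 0.509, 0.487, 0.517]
ft_force: [0.4, -0.0, 0.5]
width: 0.0666
```

```bash
python3 - <<'E'
from h import *
st()
plan([.4550,.1805,.155],-.05+np.pi/2)
plan([.4550,.1805,.029],-.05+np.pi/2)
snap('scene','ai.png',(240,150,340,250),6)
E
```

```text
t 28.3 p [0.4652 0.3057 0.1536] w 0.0666 F [ 0.4 -0.   0.5] q [-1.    0.23  0.39  1.76 -0.1   1.16  0.93] x [ 0.007  0.01  -1.   ] z [0.054 0.999 0.01 ]
(np.float64(0.012764959657419498), [-2.7, 3.4, -125.5], [-0.004, 0.01, 0.007])
(np.float64(3.1378558976096604), [-2.7, 3.4, -125.5], [3.138, 0.011, -0.016])
(np.float64(0.012764959657419498), [123.3, 4.3, -126.8], [-0.004, 0.01, 0.007])
(np.float64(3.1378558976096604), [123.3, 4.3, -126.8], [3.138, 0.011, -0.016])
```

View pics/ai.png

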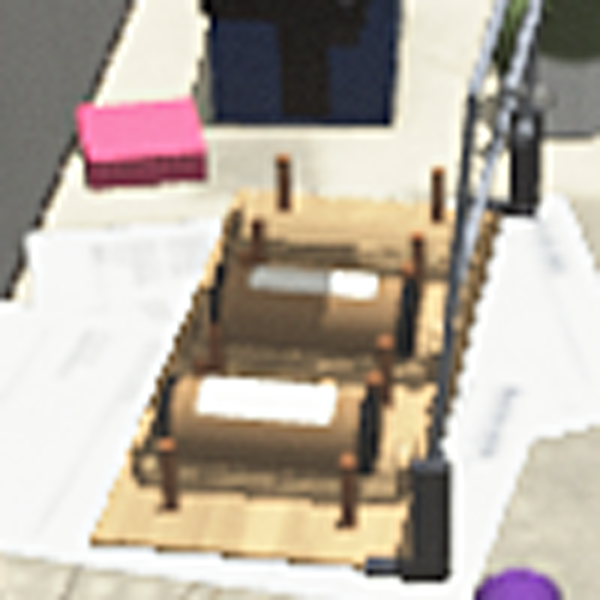

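Request:
arm_command([
  [60,0,1,-45,0,0,0],
  [60,0,3,-90,0,0,0],
  [60,0,4,-125,0,0,0],
  [60,0,4,-125,0,0,0],
  [60,0,4,-125,0,0,0],
  [60,0,4,-125,0,0,0],
])

```text
time: 28.95
ee_pos: [0.4512, 0.1821, 0.1469]
eef_rot: [-0.488, 0.512, 0.488, 0.512]
ft_force: [-0.4, 0.3, -0.8]
width: 0.0665
```

```bash
python3 - <<'E'
from h import *
st()
plan([.4550,.1803,.029],-.05+np.pi/2)
E
```

```text
t 28.95 p [0.4512 0.1821 0.1469] w 0.0665 F [-0.4  0.3 -0.8] q [-0.91  0.08  0.45  1.94 -0.04  1.13  1.08] x [-0.001 -0.001 -1.   ] z [ 0.048  0.999 -0.001]
(np.float64(0.0017724644454729184), [117.8, -3.9, -1.6], [0.002, -0.001, -0.001])
(np.float64(3.1400094378224264), [117.8, -3.9, -1.6], [-3.14, 0.001, -0.001])
```

Request:
arm_command([
  [60,40,-3,-2,0,0,0],
  [60,80,-3,-2,0,0,0],
  [60,105,-3,-2,0,0,0],
  [60,118,-3,-2,0,0,0],
  [60,118,-3,-2,0,0,0],
  [100,118,-3,-2,0,0,0],
  [130,118,-3,-2,0,0,0],
  [255,118,-3,-2,0,0,0],
  [255,118,-3,-2,0,0,0],
  [255,118,-3,-2,0,0,0],
])

```text
time: 29.95
ee_pos: [0.4549, 0.18, 0.03]
eef_rot: [-0.487, 0.511, 0.488, 0.513]
ft_force: [-0.8, 4.5, 3.6]
width: 0.0397
```

Request:
arm_command([
  [255,-8,0,0,0,0,0],
  [255,-15,0,0,0,0,0],
  [255,-15,0,-1,0,0.1,0],
  [255,-15,0,-1,0,0.2,0],
  [255,-15,0,-1,0,0.2,0],
])

```text
time: 30.45
ee_pos: [0.4541, 0.1806, 0.0444]
eef_rot: [-0.535, 0.56, 0.437, 0.457]
ft_force: [0.5, 1.0, -0.6]
width: 0.0397
```

Request:
arm_command([
  [255,6,0,0,0,0,0],
  [255,11,0,0,0,0,0],
  [255,13,0,1,0,0,0],
  [255,14,0,1,0,0,0],
])

```text
time: 30.85
ee_pos: [0.4547, 0.1761, 0.0312]
eef_rot: [-0.533, 0.561, 0.437, 0.46]
ft_force: [-4.8, 3.6, 15.4]
width: 0.0395
```

Request:
arm_command([
  [255,-1,0,2,0,0,0],
  [125,-1,0,2,0,0,0],
  [110,-1,0,2,0,0,0],
  [80,-1,0,2,0,0,0],
  [60,-1,0,2,0,0,0],
  [60,-6,0,2,0,0,0],
  [60,-40,0,2,0,0,0],
  [60,-80,0,2,0,-0.1,0],
  [60,-120,0,2,0,-0.2,0],
  [60,-160,0,2,0,-0.2,0],
])

```text
time: 31.85
ee_pos: [0.4565, 0.2072, 0.1891]
eef_rot: [-0.485, 0.512, 0.487, 0.515]
ft_force: [1.3, -0.3, 0.1]
width: 0.0668
```

Request:
arm_command([
  [60,-50,0,-40,0,0,0],
  [60,-80,0,-90,0,0,0],
  [60,-80,0,-140,0,0,0],
  [60,-80,0,-190,0,0,0],
])

```text
time: 32.25
ee_pos: [0.4476, 0.037, 0.2676]
eef_rot: [-0.488, 0.511, 0.487, 0.513]
ft_force: [0.9, 0.2, -0.2]
width: 0.0667
```

```bash
python3 - <<'E'
from h import *
st()
snap('scene','aj.png',(240,150,340,250),6)
snap('top','ak.png',(130,200,330,350),4)
im=camera('scene').astype(int)
for c in (286,290,294,298): print('mid',c,im[190:213,c,2].tolist())
for c in (280,284,288,292): print('right',c,im[208:232,c,2].tolist())
im=camera('top').astype(int)
for r in (268,272,276,280): print('topmid',r,im[r,208:234,2].tolist())
for r in (272,276,280,284): print('topright',r,im[r,252:278,2].tolist())
plan([.5615,.280,.310],-.05)
E
```

```text
t 32.25 p [0.4476 0.037  0.2676] w 0.0667 F [ 0.9  0.2 -0.2] q [-0.83 -0.14  0.6   1.86  0.08  1.4   1.27] x [ 0.003  0.002 -1.   ] z [0.049 0.999 0.002]
mid 286 [119, 93, 87, 58, 193, 255, 255, 255, 188, 91, 95, 94, 81, 73, 66, 60, 52, 49, 60, 88, 83, 74, 68]
mid 290 [120, 104, 98, 70, 120, 254, 255, 255, 226, 79, 101, 96, 85, 76, 65, 60, 57, 50, 62, 73, 89, 92, 72]
mid 294 [122, 110, 115, 83, 74, 227, 255, 255, 251, 108, 98, 96, 91, 79, 69, 60, 56, 55, 55, 63, 101, 99, 70]
mid 298 [130, 129, 120, 89, 52, 192, 255, 255, 255, 187, 91, 96, 92, 83, 70, 64, 57, 57, 53, 61, 92, 88, 75]
right 280 [72, 94, 93, 61, 125, 253, 255, 255, 255, 192, 94, 101, 97, 89, 78, 66, 63, 59, 56, 63, 73, 99, 95, 65]
right 284 [63, 94, 85, 63, 58, 204, 255, 255, 255, 225, 92, 100, 99, 91, 81, 72, 61, 59, 55, 60, 67, 90, 94, 89]
right 288 [68, 79, 73, 79, 74, 165, 255, 255, 255, 253, 129, 100, 99, 93, 84, 73, 65, 59, 58, 52, 70, 79, 95, 102]
right 292 [60, 76, 100, 99, 67, 137, 252, 255, 255, 255, 191, 95, 102, 99, 88, 78, 67, 61, 59, 56, 61, 71, 94, 96]
topmid 268 [113, 112, 114, 115, 119, 32, 163, 204, 211
[... 467 characters left out ...]
11, 108]
topright 272 [115, 115, 115, 118, 65, 53, 207, 205, 209, 214, 213, 212, 212, 210, 213, 219, 19, 58, 57, 49, 34, 52, 51, 53, 57, 59]
topright 276 [110, 109, 112, 116, 47, 102, 198, 200, 204, 209, 210, 211, 210, 204, 205, 152, 51, 58, 58, 45, 28, 32, 26, 12, 8, 11]
topright 280 [111, 113, 116, 90, 45, 165, 203, 210, 212, 213, 212, 212, 213, 215, 215, 89, 57, 57, 53, 39, 24, 63, 131, 123, 122, 121]
topright 284 [104, 104, 101, 45, 90, 206, 198, 212, 213, 212, 213, 213, 197, 214, 203, 46, 58, 58, 50, 32, 27, 54, 107, 100, 99, 99]
(np.float64(1.568442934755408), [-43.2, -101.4, 247.9], [1.568, 0.002, -0.001])
(np.float64(1.573151230005638), [-43.2, -101.4, 247.9], [-1.573, 0.001, 0.002])
```

View pics/aj.png

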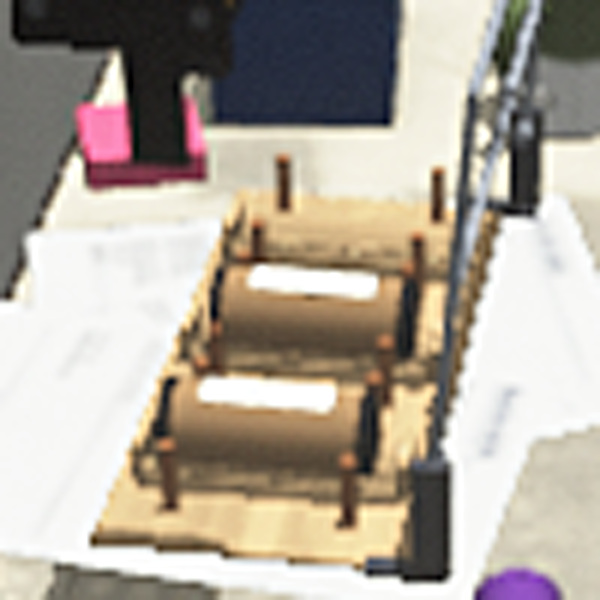

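View pics/ak.png

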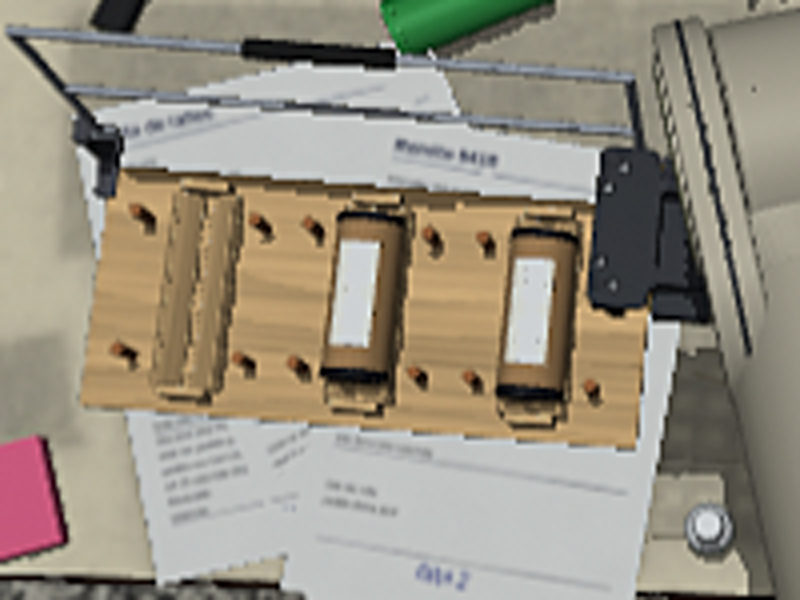

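Request:
arm_command([
  [80,-45,0,20,0.1,0,0],
  [80,-45,-20,60,0.25,0,0],
  [80,-45,-40,105,0.4,0,0],
  [80,-45,-60,145,0.55,0,0],
  [80,-45,-80,190,0.7,0,0],
  [80,-45,-102,230,0.85,0,0],
  [80,-45,-102,248,1.0,0,0],
  [80,-45,-102,248,1.15,0,0],
  [80,-45,-102,248,1.3,0,0],
  [80,-45,-102,248,1.45,0,0],
])

```text
time: 33.45
ee_pos: [0.5608, 0.2833, 0.3097]
eef_rot: [-0.024, 0.707, 0.024, 0.706]
ft_force: [0.8, -0.2, -0.0]
width: 0.0598
```

Request:
arm_command([
  [80,0,0,0,0.118,0,0],
  [80,0,0,0,0.118,0,0],
  [80,0,0,0,0.118,0,0],
])

```text
time: 33.75
ee_pos: [0.5611, 0.2824, 0.3102]
eef_rot: [0.015, 0.707, -0.015, 0.707]
ft_force: [-0.1, -0.1, -0.0]
width: 0.06
```

```bash
python3 - <<'E'
from h import *
st()
plan([.5615,.2798,.222],-.05)
snap('scene','al.png',(240,60,380,250),4)
E
```

```text
t 33.75 p [0.5611 0.2824 0.3102] w 0.06 F [-0.1 -0.1 -0. ] q [-1.    0.35  0.63  1.33 -0.2   1.53 -0.44] x [-0.001 -0.    -1.   ] z [ 0.999 -0.042 -0.001]
(np.float64(0.008204389896619492), [88.2, -2.6, 0.6], [0.008, -0.001, 0.0])
(np.float64(3.1334414894300684), [88.2, -2.6, 0.6], [-3.133, -0.001, -0.001])
```

View pics/al.png

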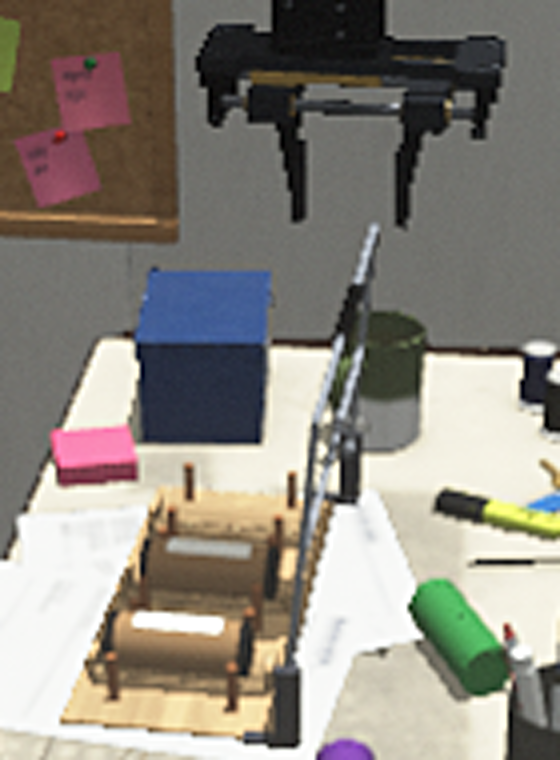

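Request:
arm_command([
  [80,40,-2,1,0,0,0],
  [80,70,-2,1,0,0,0],
  [80,88,-2,1,0,0,0],
  [80,88,-2,1,0,0,0],
  [160,88,-2,1,0,0,0],
  [190,88,-2,1,0,0,0],
  [255,88,-2,1,0,0,0],
  [255,88,-2,1,0,0,0],
  [255,88,-2,1,0,0,0],
  [255,88,-2,1,0,0,0],
], newtons=12)

```text
time: 34.8
ee_pos: [0.5626, 0.2792, 0.223]
eef_rot: [0.017, 0.707, -0.017, 0.707]
ft_force: [-0.1, -0.5, 0.0]
width: 0.0194
```

```bash
python3 - <<'E'
from h import *
st()
s=read_state();p=s['ee_pos'];Rm=R.from_quat(s['eef_rot']).as_matrix()
ex=np.array([np.cos(-.05),np.sin(-.05),0])
P=lambda th:.185*(-np.cos(th)*ex+np.array([0,0,np.sin(th)]))
t0=1.64
for th in [1.5,1.35,1.2,1.05,.9,.75,.6,.45,.3,.15,.0,-.03]: print(th,(Rm.T@(P(th)-P(t0))*1000).round(0))
E
```

```text
t 34.8 p [0.5626 0.2792 0.223 ] w 0.0194 F [-0.1 -0.5  0. ] q [-1.    0.38  0.61  1.48 -0.22  1.35 -0.42] x [ 0.  0. -1.] z [ 0.999 -0.047  0.   ]
1.5 [  0.   0. -26.]
1.35 [  4.   0. -53.]
1.2 [ 12.   0. -80.]
1.05 [  24.    0. -105.]
0.9 [  40.    0. -128.]
0.75 [  58.    0. -148.]
0.6 [  80.    0. -165.]
0.45 [ 104.    0. -179.]
0.3 [ 130.    1. -190.]
0.15 [ 157.    1. -196.]
0.0 [ 185.    1. -198.]
-0.03 [ 190.    1. -198.]
```

Request:
arm_command([
  [255,0,0,0,0,0,0],
  [255,0,0,0,0,0,0],
  [255,0,0,0,0,0,0],
  [255,0,0,-13,0,0,0],
  [255,0,0,-26,0,0,0],
  [255,2,0,-40,0,0,0],
  [255,4,0,-53,0,0,0],
])

```text
time: 35.5
ee_pos: [0.5095, 0.2818, 0.219]
eef_rot: [0.017, 0.707, -0.016, 0.707]
ft_force: [1.0, 0.8, -2.3]
width: 0.0114
```

Request:
arm_command([
  [255,3,0,-14,0,0,0],
  [255,8,0,-27,0,0,0],
  [255,20,0,-52,0,0,0],
  [255,36,0,-75,0,0,0],
  [255,54,0,-95,0,0,0],
])

```text
time: 36.0
ee_pos: [0.4141, 0.2866, 0.1649]
eef_rot: [0.017, 0.707, -0.016, 0.707]
ft_force: [5.4, 3.4, -3.9]
width: 0.0114
```

Request:
arm_command([
  [255,22,0,-16,0,0,0],
  [255,46,0,-29,0,0,0],
  [255,72,0,-39,0,0,0],
  [255,90,0,-43,0,0,0],
])

```text
time: 36.4
ee_pos: [0.3663, 0.289, 0.0729]
eef_rot: [0.015, 0.71, -0.016, 0.704]
ft_force: [-19.0, 4.6, 4.9]
width: 0.0101
```

```bash
python3 - <<'E'
from h import *
st()
snap('scene','am.png',(200,120,400,270),4)
E
```

```text
t 36.4 p [0.3663 0.289  0.0729] w 0.0101 F [-19.    4.6   4.9] q [-1.25  0.14  0.52  2.06 -0.09  0.97 -0.72] x [-0.008 -0.001 -1.   ] z [ 0.999 -0.044 -0.008]
```

View pics/am.png

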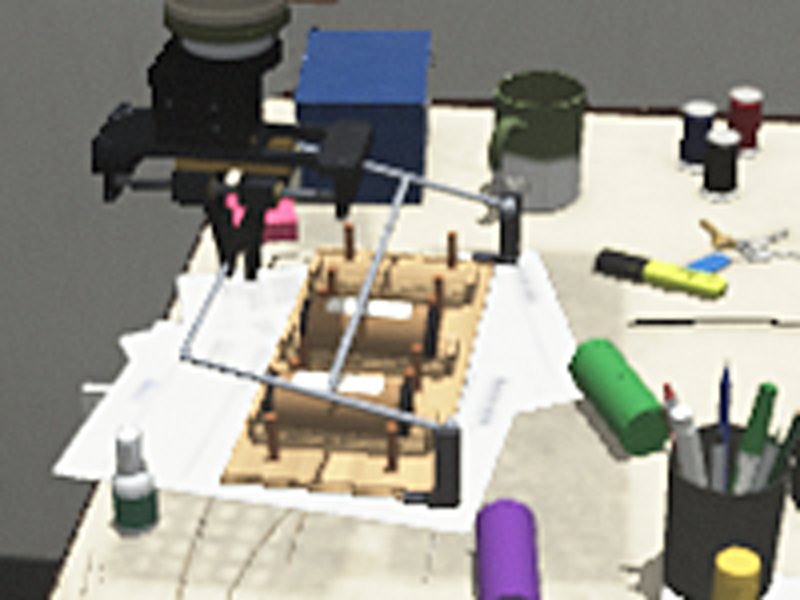

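Request:
arm_command([
  [255,12,0,-5,0,0,0],
  [255,20,0,-7,0,0,0],
  [255,27,0,-8,0,0,0],
  [255,32,0,-8,0,0,0],
])

```text
time: 36.85
ee_pos: [0.3622, 0.2893, 0.0423]
eef_rot: [0.016, 0.708, -0.016, 0.706]
ft_force: [-7.5, 3.8, 1.1]
width: 0.0096
```

Request:
arm_command([
  [255,2,0,-1,0,0,0],
  [255,4,0,-1,0,0,0],
  [255,6,0,-1,0,0,0],
])

```text
time: 37.15
ee_pos: [0.3619, 0.2893, 0.0368]
eef_rot: [0.017, 0.707, -0.016, 0.707]
ft_force: [-6.1, 3.7, 0.6]
width: 0.0097
```

Request:
arm_command([
  [255,2,0,0,0,0,0],
  [255,4,0,0,0,0,0],
])

```text
time: 37.35
ee_pos: [0.3618, 0.2893, 0.0328]
eef_rot: [0.017, 0.707, -0.016, 0.706]
ft_force: [-6.0, 3.5, 1.3]
width: 0.01
```

```bash
python3 - <<'E'
from h import *
st()
snap('scene','an.png',(200,120,400,270),4)
b=[[.4599+np.cos(-.05)*a-np.sin(-.05)*y,.2852+np.sin(-.05)*a+np.cos(-.05)*y,.06] for a,y in((-.1,-.163),(0,-.163),(0,.163))]
print((proj('scene',b)-[200,120])*4)
E
```

```text
t 37.35 p [0.3618 0.2893 0.0328] w 0.01 F [-6.   3.5  1.3] q [-1.24  0.2   0.51  2.1  -0.13  0.87 -0.7 ] x [-0.001  0.001 -1.   ] z [ 0.999 -0.046 -0.001]
[[172.09470129 406.77912805]
 [317.22315756 419.23164107]
 [397.45123927 198.31963332]]
```

View pics/an.png

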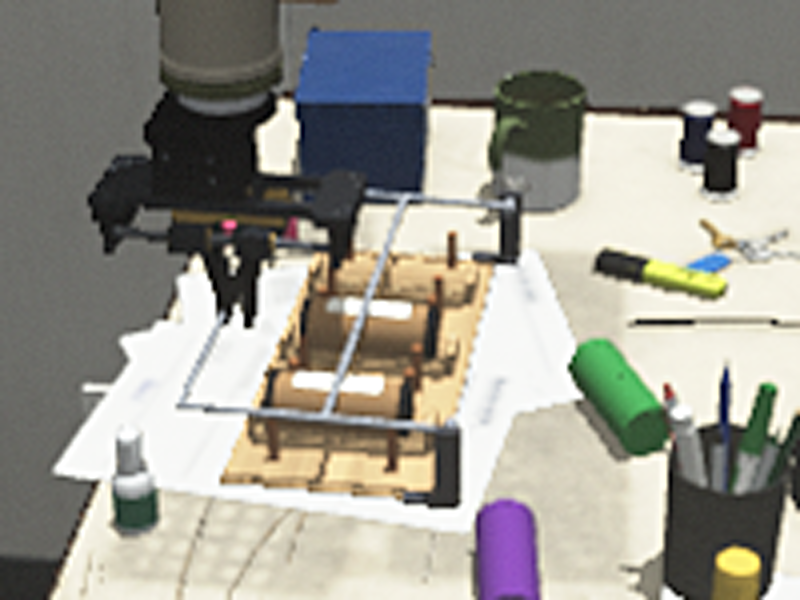

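Request:
arm_command([
  [220,0,0,0,0,0,0],
  [190,0,0,0,0,0,0],
  [150,0,0,0,0,0,0],
  [120,0,0,0,0,0,0],
  [110,0,0,0,0,0,0],
  [110,0,0,0,0,0,0],
  [110,-30,0,0,0,0,0],
  [110,-80,0,0,0,0,0],
  [110,-130,0,0,0,0,0],
  [110,-180,0,0,0,0,0],
])

```text
time: 38.4
ee_pos: [0.3627, 0.288, 0.2149]
eef_rot: [0.017, 0.707, -0.017, 0.707]
ft_force: [0.0, 0.6, -0.3]
width: 0.0495
```

Request:
arm_command([
  [110,0,-50,0,0,0,0],
  [110,0,-100,0,0,0,0],
  [110,0,-150,0,0,0,0],
  [110,0,-200,0,0,0,0],
  [110,0,-250,0,0,0,0],
  [110,0,-250,0,0,0,0],
  [110,0,-250,0,0,0,0],
])

```text
time: 39.1
ee_pos: [0.351, 0.0384, 0.213]
eef_rot: [0.018, 0.707, -0.017, 0.707]
ft_force: [-0.1, -0.1, -0.5]
width: 0.0493
```

```bash
python3 - <<'E'
from h import *
st()
snap('scene','ao.png',(200,120,400,270),4)
snap('top','ap.png',(130,220,330,350),4)
E
```

```text
t 39.1 p [0.351  0.0384 0.213 ] w 0.0493 F [-0.1 -0.1 -0.5] q [-1.08 -0.46  0.65  2.14  0.27  1.39 -0.58] x [ 0.     0.002 -1.   ] z [ 0.999 -0.05   0.   ]
```

View pics/ao.png

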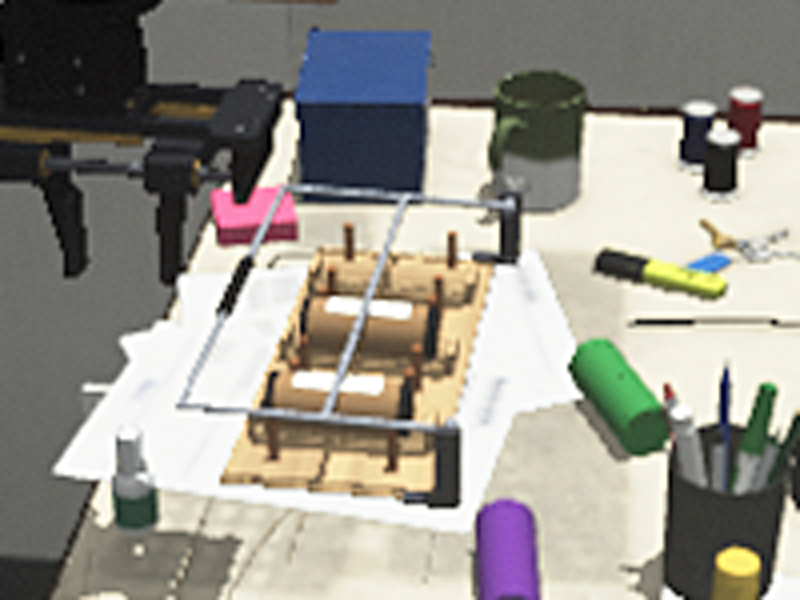

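View pics/ap.png

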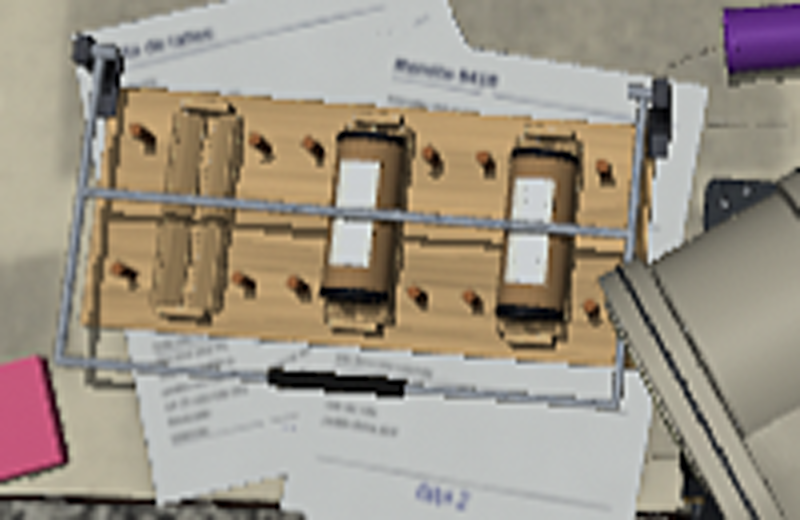

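```bash
python3 - <<'E'
from h import *
snap('scene','aq.png')
E
```

```text
(no output)
```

View pics/aq.png

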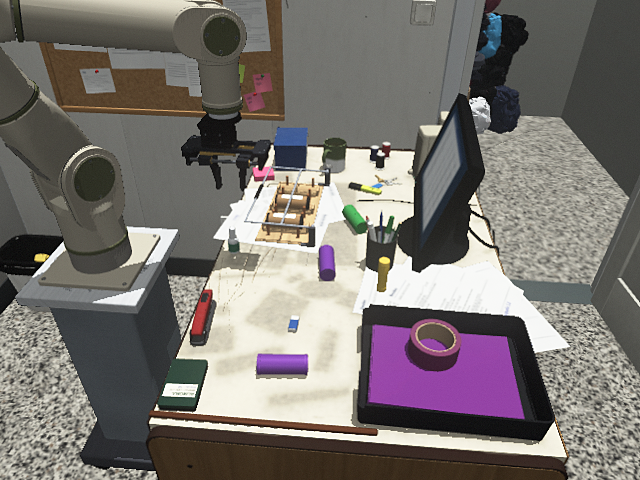

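The frame is down, both brown tubes are in their troughs, no brown tube is left on the desk, and the yellow glue stick is upright at (382, 273).

```bash
python3 -c "
from bench import *
print(close_job())"
```

```text
the job is handed in; nothing more can be done
None
```

I lifted the frame upright and rolled the two brown tubes label up; I saw only two on the desk. I laid them in the right and middle troughs, then brought the frame down again and let go with the arm clear. The job was handed in at about 39 s of the 210 s allowed.

- **Tubes:** the last pictures show both seated between their end stops, close to centred.
- **Labels:** after the first placing I measured them leaning 0.15–0.33 rad, with the methods disagreeing. I picked each tube up again and turned it 0.2 rad, but it turned about 0.3 rad. The lean now is about 0.1 rad the other way, with up to 0.1 rad of uncertainty, inside the 0.4 rad limit.
- **Frame:** its front corner matches the projected level position to within about 3 picture pixels, so it is near 0 rad. It sits slightly lower than at the start, and I felt no clear end-stop force. I judged the angle from pictures only, as I had no direct reading.
- **Glue stick:** still upright in the last picture.

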